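# Put the groceries away in their trays

## Task

Put away the things standing about in the row in front of the trays: the two spice jars go upright into the spice box, one in each compartment, the food tin and the drink can upright into the tin tray, one in each compartment, and the wooden peg goes lying down in the shallow odds tray. Leave the cup where it stands.

Things in the scene. Friction and masses are not known exactly. Their poses are not given: they have to be found in the camera images.
- short_jar: Stout spice jar with a white cap that has a dark blue inset on top, upright, 98 mm high, round, 46 mm diameter over the whole height. Loose, about 0.11 kg. Origin: centre of its underside; z up its axis.
- slim_jar: Slimmer spice jar with a black cap, upright, 105 mm high, round, 40 mm diameter over the whole height. Loose, about 0.11 kg. Origin: centre of its underside; z up its axis.
- food_tin: Short round food tin with a ring-pull top, upright, 72 mm high, 57 mm diameter. Loose, about 0.18 kg. Origin: centre of its underside; z up its axis.
- drink_can: Tall round drink can, upright, 134 mm high, 53 mm diameter. Loose, about 0.27 kg. Origin: centre of its underside; z up its axis.
- peg: Wooden clothes peg (used as a bag clip) lying flat, 15 mm wide along its x, 72 mm long along its y, 12 mm high. Loose, about 15 g. Origin: centre of its underside.
- cup: White coffee cup with a red-brown inside and one handle, upright, 51 mm high, 62 mm wide, 92 mm long with the handle, which points along its -y. Loose, in the same row as the things to put away. Origin: on its underside, at the middle of the length with the handle.
- spice_box: Spice box: the wooden tray with the highest walls, 74 x 142 mm outside, 45 mm high; two square compartments side by side along y, each 62 x 62 mm inside, centred at y = -34 mm and y = +34 mm; walls and divider 6 mm thick. Inner floor 5 mm above the worktop. Fixed, in any of three places in the row of trays; turned up to 0.25 rad. Origin: centre of its underside; z up, y along its long side.
- tin_tray: Tin tray: wooden tray, 86 x 166 mm outside, 30 mm high; two square compartments side by side along y, each 74 x 74 mm inside, centred at y = -40 mm and y = +40 mm; walls and divider 6 mm thick. Inner floor 5 mm above the worktop. Fixed, in any of three places in the row of trays; turned up to 0.25 rad. Origin: centre of its underside; z up, y along its long side.
- odds_tray: Odds tray: shallow wooden tray without a divider, 112 x 132 mm outside, 18 mm high; one compartment, 100 mm (along x) by 120 mm (along y) inside; walls 6 mm thick. Inner floor 5 mm above the worktop. Fixed, in any of three places in the row of trays; turned up to 0.25 rad. Origin: centre of its underside; z up, y along its long side.

How it is judged:
At the end, for the whole second after the job is handed in: One jar in each spice-box bay, tin and can one in each tin-tray bay: on the bay floor, within 14 mm of its centre along x and y, within 7 degrees of upright. The peg lies on the odds tray floor, level within 10 degrees. The cup is upright, within 30 mm of its start. All at rest (x of short_jar in the frame of spice_box between -0.014 and 0.014 m and (y of short_jar in the frame of spice_box between -0.048 and -0.02 m or y of short_jar in the frame of spice_box between 0.02 and 0.048 m) and z of short_jar in the frame of spice_box between 0 and 0.011 m and angle between each of short_jar, slim_jar, food_tin, drink_can, cup's own z axis and vertical below 0.12 rad and linear speed of each of short_jar, slim_jar, food_tin, drink_can, peg below 0.02 m/s and angular speed of each of short_jar, slim_jar, food_tin, drink_can, peg below 0.3 rad/s and x of slim_jar in the frame of spice_box between -0.014 and 0.014 m and (y of slim_jar in the frame of spice_box between -0.048 and -0.02 m or y of slim_jar in the frame of spice_box between 0.02 and 0.048 m) and z of slim_jar in the frame of spice_box between 0 and 0.011 m and x of food_tin in the frame of tin_tray between -0.014 and 0.014 m and (y of food_tin in the frame of tin_tray between -0.054 and -0.026 m or y of food_tin in the frame of tin_tray between 0.026 and 0.054 m) and z of food_tin in the frame of tin_tray between 0 and 0.011 m and x of drink_can in the frame of tin_tray between -0.014 and 0.014 m and (y of drink_can in the frame of tin_tray between -0.054 and -0.026 m or y of drink_can in the frame of tin_tray between 0.026 and 0.054 m) and z of drink_can in the frame of tin_tray between 0 and 0.011 m and x of peg in the frame of odds_tray between -0.048 and 0.048 m and y of peg in the frame of odds_tray between -0.058 and 0.058 m and z of peg in the frame of odds_tray below 0.017 m and angle between peg's own y axis and vertical above 1.4 rad and distance of cup from where it was at the start of the episode below 0.03 m); the robot touches nothing.
It fails at once if the cup is shoved away (more than 40 mm) or knocked over (distance of cup from where it was at the start of the episode above 0.04 m or angle between cup's own z axis and vertical above 0.5 rad).
It also fails if it takes over 141 s, if anything falls off the work surface, if the arm or the gripper's body presses on something with over 40 N, if the wrist force passes 120 N, or if a joint passes its speed limit or range.

## Robot

A 6-joint arm with a two-finger parallel gripper is mounted at the origin on a cart in front of the work surface, level with it; the furniture and walls round the work are solid. World frame = base frame: x ahead of the robot, y to its left, z up, the work surface at z = 0. Lengths are in m, angles in rad, forces in N, time in s.
With the tool pointing down it reaches from about 0.325 to 0.775 m from the base axis. Payload 5.5 kg.
Tool frame: the origin (TCP) lies at the very end of the fingers, on their centre line; the grasp point (between the pads) lies 19 mm behind it; z points along the fingers, x is the direction in which the jaws open and shut, and the axes are right-handed (so a half turn about z gives the same grasp; the last joint's range is limited). The gripper opens to 88 mm and grips with 3 to 60 N. Pads are 20 mm wide; open, the fingers measure 115 mm over their backs; the gripper's body (75 mm by 178 mm) begins 61 mm behind the grasp point.
Start: joints at [-1.169, 0.091, 1.231, -0, 1.82, -0.057], TCP at [0.266, -0.538, 0.193] pointing down, gripper open.
Joint ranges: [-2.87, 2.87], [-0.86, 2.18], [0.17, 2.46], [-1.51, 4.65], [0.06, 2.69], [-2.65, 2.65]. Speed limits (rad/s): [2.57, 2.57, 3.01, 3.14, 3.14, 3.14].

## Interface

Orientations are given as a rotation vector (axis times angle).
In Python, from bench import readout, eyes, arm gives the robot as it stands. The module is installed in compiled form; this text tells all that it offers.
- The arm moves only by the shell command python3 -m jog 'ROWS' [OPENING] [FORCE]. ROWS is JSON, a list of rows, each a list of 2 entries, a list of its own where there are three numbers: the shift along the tool's x, y, z in mm, then the turn, a rotation vector about the tool's x, y, z in rad. A call has 1 to 20 rows; each row shifts and turns the commanded pose from where the row before left it, along the tool's axes as they then stand; what a row does not reach is not made up. A row lasts 1/10 s, in which the tool goes at most 50 mm and 8.59 degrees, less where a joint would pass 70% of its speed; a pose out of reach is approached as far as the arm can. A call is refused whole if a number of a shift passes 50 or a number of a turn 0.15, either way. A call with a gripper value outside its range is refused whole. OPENING is the gripper command: -1 is shut, 1 is fully open, values between are in proportion, set as the call begins (- or left out, the last holds). The fingers move at their own pace and stop on an object; FORCE is the grip in N (left out, the last holds). Time passes only in rows, so rows that do not move let the fingers close. It gives the time, the measured TCP pose, the force and the opening at its end, in the units of the state.
- readout.state(): the state, without advancing time (a new reading comes with each control period).
- eyes.read_camera(name): name is "scene" or "top"; returns a dict with "img" (420x560x3 uint8, blue, green, red), "fov_y" (degrees; the focal length in pixels is half the picture's height over the tangent of half this angle, whatever the lens; pixels are square), "cx", "cy" (the principal point, pixels), "dist_coeffs" ([k1, k2, p1, p2, k3] as OpenCV has them; the pictures are not rectified), "R" (3x3) and "t" (3): a world point X has camera coordinates R X + t. Camera axes: x right, y down, z forward; pixel columns grow to the right and rows downward; lengths in m; the calibration is good to about 2 mm. A picture is of the moment at which its call begins. There is no depth.
- arm.close_job(): hands the job in, once; it reports no verdict.
The state is a dict: "clock": time; "qpos": joint angles; "joint_velocities": joint speeds; "joint_torque": joint torques, N m; "tcp_pos": TCP position; "orientation": TCP orientation; "ft_force": force on the tool from outside, world axes, zero at the start; "torque": the same for the moment, N m; "grip_width": finger opening in m.
Only numpy, scipy, OpenCV 4.12 (cv2) and the standard library are available. Lean on these libraries where they do the work, as an engineer would, in place of code of your own. Each camera call takes 0.05 s, during which the arm holds its last target.

## Working session

There is one attempt and no reset: what is moved stays moved. The work goes in short steps, Python scripts to look and compute and a shell command to move; the robot and the scene stay as the last step left them, time stands still between calls to the robot, and variables do not carry over. Pictures are saved under pics/ and viewed, and the job is handed in when it is done.

```bash
mkdir -p pics; python3 - <<'E'
from bench import readout, eyes
import cv2
for n in("scene","top"):
    c=eyes.read_camera(n); cv2.imwrite(f"pics/{n}0.png",c["img"])
    print(n,c["fov_y"],c["cx"],c["cy"],c["dist_coeffs"],c["R"],c["t"])
print(readout.state())
E
```

```text
scene 43.54424259981859 270.39959635640736 206.79977417737487 [-0.02753948  0.          0.          0.          0.        ] [[-0.7772852  -0.62913998  0.00325769]
 [-0.48212014  0.59230355 -0.64555145]
 [ 0.40421268 -0.50334818 -0.76370983]] [0.40596809 0.28087294 1.1012903 ]
top 51.79742662671196 274.8270735353677 194.70586116945924 [0.01998868 0.         0.         0.         0.        ] [[ 0.00967197 -0.99953387 -0.02895665]
 [-0.99549962 -0.00689483 -0.09451439]
 [ 0.09427068  0.02974048 -0.99510228]] [0.02086924 0.51132374 1.07173129]
{'clock': 0.1, 'qpos': array([-1.16870330e+00,  9.17707075e-02,  1.23175134e+00, -7.94391406e-06,
        1.81979862e+00, -5.67094162e-02]), 'joint_velocities': array([-0.00081048, -0.00070407, -0.00233198,  0.00099212,  0.00114084,
       -0.00122602]), 'joint_torque': array([ 1.62877557e-03, -4.47856307e+01, -4.07572031e+01,  6.99863210e-02,
        2.83606898e-02, -1.08348206e-04]), 'tcp_pos': array([ 0.26559197, -0.53766409,  0.19183568]), 'orientation': array([-2.66754827e+00,  1.65758328e+00,  2.22685014e-03]), 'ft_force': array([-0.11147513,  0.12940972,  0.54365879]), 'torque': array([ 0.01830158, -0.01957879, -0.01757558]), 'grip_width': 0.08776115991398908}
```

View pics/scene0.png

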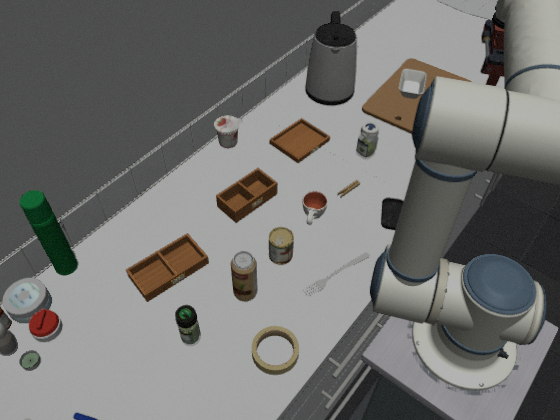

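View pics/top0.png

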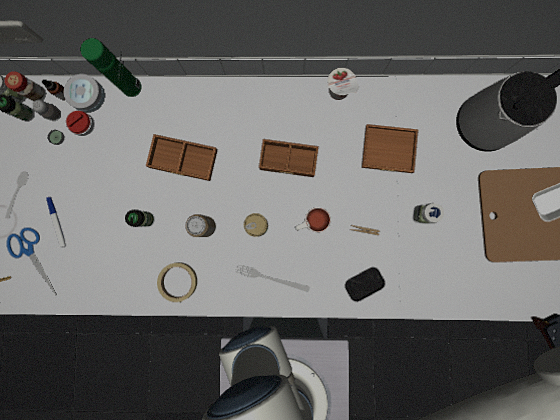

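```bash
cat > h.py <<'E'
import numpy as np, cv2
from bench import readout, eyes
from scipy.spatial.transform import Rotation as Ro
def cam(n):
    c=eyes.read_camera(n); h,w=c["img"].shape[:2]
    f=h/2/np.tan(np.radians(c["fov_y"])/2)
    c["K"]=np.array([[f,0,c["cx"]],[0,f,c["cy"]],[0,0,1]]); c["d"]=np.array(c["dist_coeffs"],float)
    c["R"]=np.array(c["R"]);c["t"]=np.array(c["t"]); return c
def proj(c,X):
    return cv2.projectPoints(np.asarray(X,float).reshape(-1,3),cv2.Rodrigues(c["R"])[0],c["t"],c["K"],c["d"])[0].reshape(-1,2)
def ray(c,uv,z):
    p=cv2.undistortPoints(np.asarray(uv,float).reshape(-1,1,2),c["K"],c["d"]).reshape(-1,2)
    d=np.c_[p,np.ones(len(p))]@c["R"]; o=-c["R"].T@c["t"]
    s=(z-o[2])/d[:,2]; return o+s[:,None]*d
def circ(x,y,z,r,n=40):
    a=np.linspace(0,2*np.pi,n,endpoint=False); return np.c_[x+r*np.cos(a),y+r*np.sin(a),np.full(n,z)]
def rect(x,y,z,th,lx,ly,cx=0,cy=0):
    p=np.array([[-1,-1],[1,-1],[1,1],[-1,1]])*[lx/2,ly/2]+[cx,cy]
    R=np.array([[np.cos(th),-np.sin(th)],[np.sin(th),np.cos(th)]])
    return np.c_[p@R.T+[x,y],np.full(4,z)]
def crop(img,x,y,w,h,s,polys=(),col=(0,255,0)):
    im=cv2.resize(img[y:y+h,x:x+w],None,fx=s,fy=s,interpolation=cv2.INTER_CUBIC)
    for p in polys:
        q=((np.asarray(p)-[x,y]+.5)*s-.5)
        cv2.polylines(im,[np.round(q*16).astype(int)],True,col,1,cv2.LINE_AA,4)
    return im
E
python3 - <<'E'
from h import *
import json
t=cv2.imread("pics/top0.png");s=cv2.imread("pics/scene0.png")
cv2.imwrite("pics/t1.png",crop(t,110,115,200,140,4)); cv2.imwrite("pics/t2.png",crop(t,250,115,200,140,4))
c=cam("top")
for n,u,z in [("slim",(139,218),.1),("can",(200,226),.134),("tin",(256,224),.072),("cup",(315,220),.04),("peg",(365,230),.012),("short",(430,213),.098),("tintray",(182,158),.03),("spice",(290,157),.045),("odds",(390,149),.018)]:
    print(n,ray(c,u,z).round(3))
E
```

```text
slim [[0.446 0.344 0.1  ]]
can [[0.428 0.191 0.134]]
tin [[0.435 0.068 0.072]]
cup [[ 0.447 -0.076  0.04 ]]
peg [[ 0.424 -0.203  0.012]]
short [[ 0.464 -0.338  0.098]]
tintray [[0.603 0.263 0.03 ]]
spice [[ 0.604 -0.013  0.045]]
odds [[ 0.631 -0.268  0.018]]
```

View pics/t1.png

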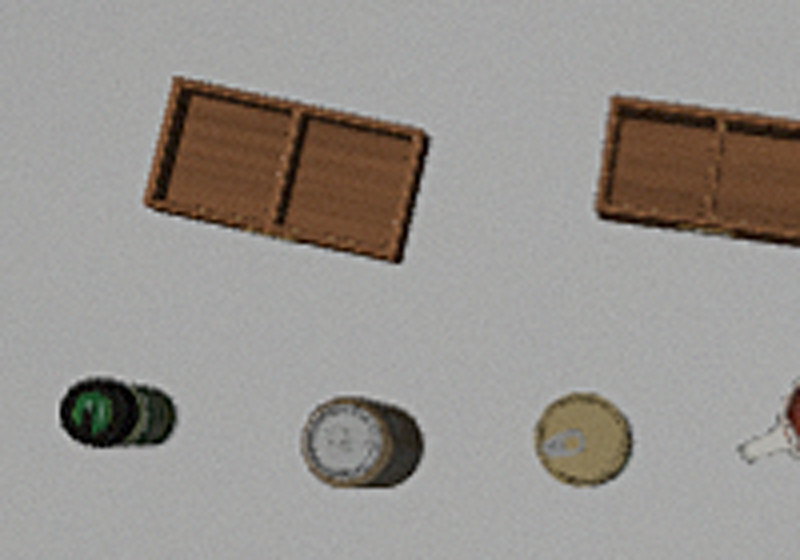

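View pics/t2.png

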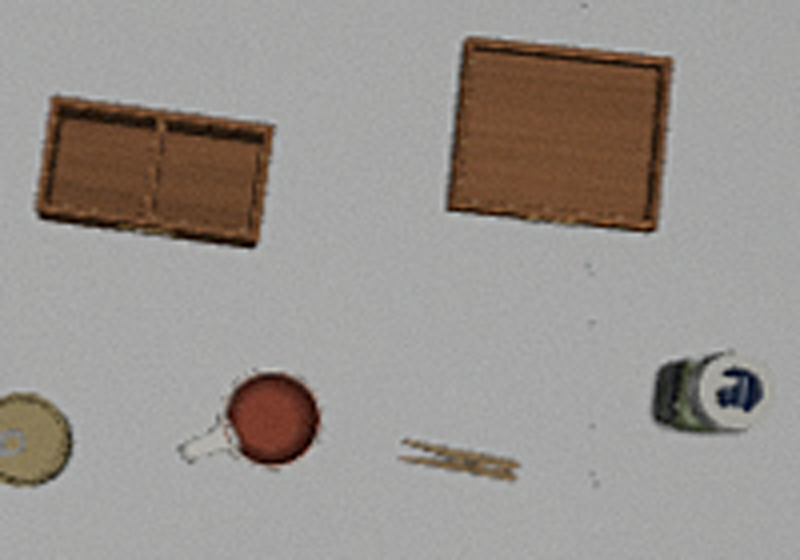

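```bash
cat > ov.py <<'E'
from h import *
def build(P):
    L=[]
    for n,(r,h) in dict(slim=(.02,.105),can=(.0265,.134),tin=(.0285,.072),short=(.023,.098)).items():
        if n in P: L+= [circ(P[n][0],P[n][1],h,r),circ(P[n][0],P[n][1],0,r)]
    for n,(lx,ly,h) in dict(tintray=(.086,.166,.03),spice=(.074,.142,.045),odds=(.112,.132,.018),peg=(.015,.072,.012)).items():
        if n in P: L+=[rect(P[n][0],P[n][1],h,P[n][2],lx,ly),rect(P[n][0],P[n][1],0,P[n][2],lx,ly)]
    return L
E
cat > P.py <<'E'
P={}
E
python3 - <<'E'
from ov import *
import json
c=cam("top"); s=cam("scene")
print("camtop",-c["R"].T@c["t"],"scene",-s["R"].T@s["t"])
P={}
o1=np.array([110,115]);o2=np.array([250,115])
f=lambda p,o:(np.array(p)+.5)/4-.5+o
for n,p,o,z in [("slim",(98,411),o1,.105),("can",(348,440),o1,.134),("tin",(584,440),o1,.072),("short",(732,391),o2,.098)]:
    P[n]=ray(c,f(p,o),z)[0][:2].tolist()
for n,q,o,z in [("tintray",[(176,77),(428,132),(400,263),(148,206)],o1,.03),("spice",[(53,97),(273,126),(256,238),(40,210)],o2,.045),("odds",[(467,38),(672,58),(656,231),(448,211)],o2,.018),("peg",[(401,441),(520,462),(516,480),(400,459)],o2,.012)]:
    X=ray(c,f(q,o),z)[:,:2]; m=X.mean(0); ly=(X[0]+X[3]-X[1]-X[2]); lx=X[0]+X[1]-X[2]-X[3]
    th=np.arctan2(-ly[0],ly[1]); print(n,np.linalg.norm(lx)/2,np.linalg.norm(ly)/2)
    P[n]=[*m.tolist(),float(th)]
print(P); json.dump(P,open("P.json","w"))
L=build(P)
pc=[proj(c,x) for x in L]; ps=[proj(s,x) for x in L]
cv2.imwrite("pics/t3.png",crop(c["img"],120,110,200,140,4,pc)); cv2.imwrite("pics/t4.png",crop(c["img"],250,110,200,140,4,pc))
cv2.imwrite("pics/s3.png",crop(s["img"],110,160,200,190,3,ps)); cv2.imwrite("pics/s4.png",crop(s["img"],210,100,200,150,4,ps))
E
```

```text
camtop [ 0.40778791 -0.0074888   1.115414  ] scene [0.00581198 0.64338119 1.02106165]
tintray 0.08561213748492404 0.16669227525588878
spice 0.07193992874360491 0.13769896393312914
odds 0.1126923248696441 0.13082188896009475
peg 0.01147217940534304 0.07459417666453454
{'slim': [0.44763296212777093, 0.35342003392900523], 'can': [0.4311404209552315, 0.19921157176406107], 'tin': [0.4338485525742416, 0.06931524969388822], 'short': [0.4654664937509998, -0.344356741083067], 'tintray': [0.6059637788952242, 0.2644315180588939, -0.21399900354664733], 'spice': [0.6055344905080997, -0.008663730163293387, -0.12745966598360609], 'odds': [0.6331121593553803, -0.2668971700795111, -0.09649619160174071], 'peg': [0.42496709128982996, -0.20180072268123792, -0.16821067394821357]}
```

View pics/t3.png

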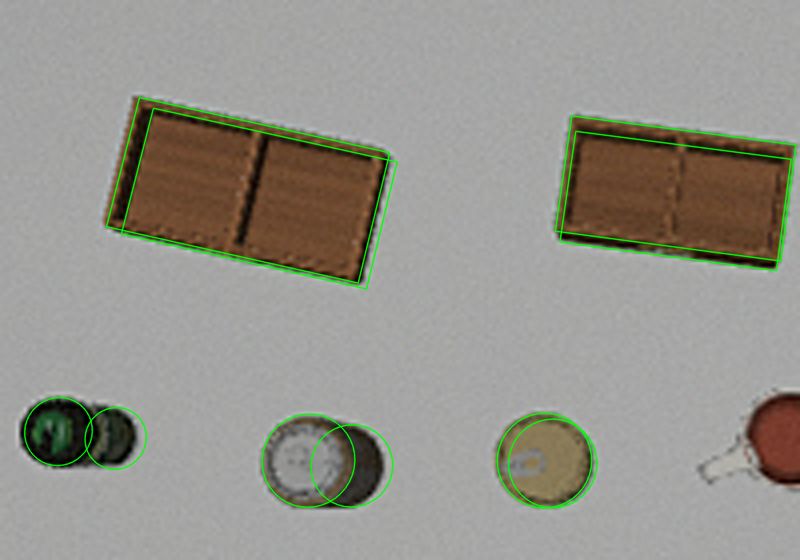

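View pics/t4.png

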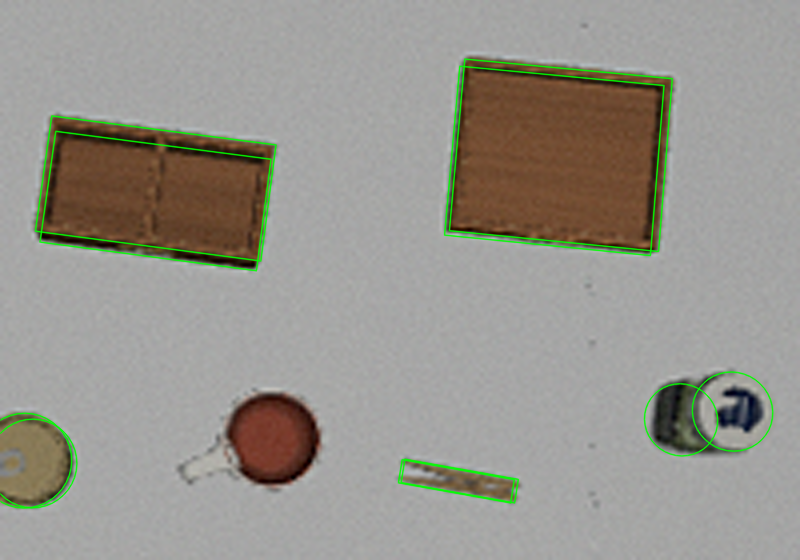

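View pics/s3.png

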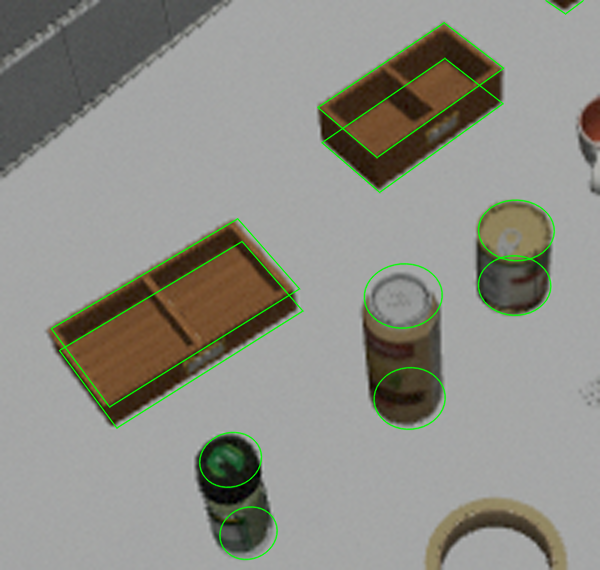

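View pics/s4.png

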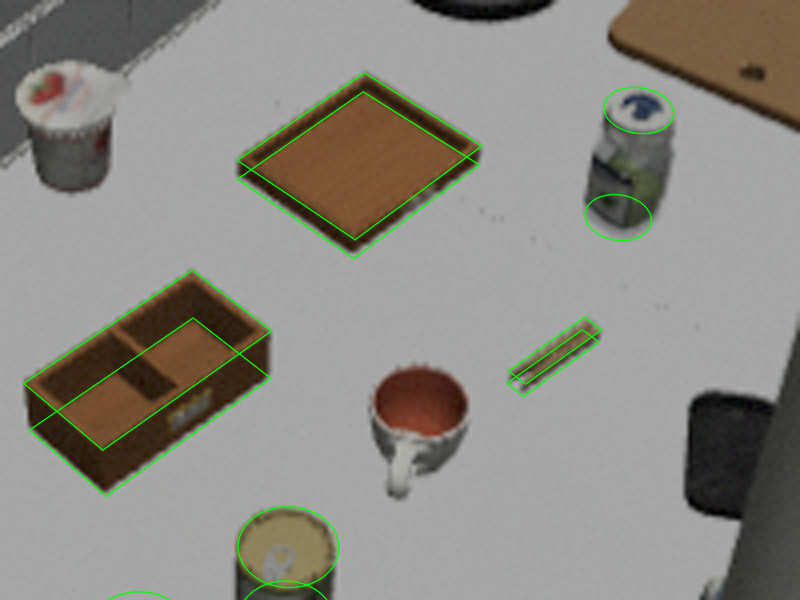

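```bash
cat > d.py <<'E'
import sys
from h import *
def delta(x,y,z,phi=0.):
    s=readout.state(); R=Ro.from_rotvec(s["orientation"]).as_matrix()
    G=np.array([[np.cos(phi),np.sin(phi),0],[np.sin(phi),-np.cos(phi),0],[0,0,-1]])
    print("t",round(s["clock"],2),"tcp",s["tcp_pos"].round(4),"w",round(s["grip_width"],4),"F",np.array(s["ft_force"]).round(1))
    print("shift now-axes mm",(1000*R.T@(np.array([x,y,z])-s["tcp_pos"])).round(1),"goal-axes",(1000*G.T@(np.array([x,y,z])-s["tcp_pos"])).round(1),"turn",Ro.from_matrix(R.T@G).as_rotvec().round(3))
if __name__=="__main__": delta(*map(float,sys.argv[1:]))
E
python3 -m jog '[[[0,0,0],[0,0,-0.139]],[[0,0,0],[0,0,-0.139]],[[0,0,0],[0,0,-0.139]],[[0,0,0],[0,0,-0.139]],[[0,0,0],[0,0,-0.139]],[[0,0,0],[0,0,-0.139]],[[0,0,0],[0,0,-0.139]],[[0,0,0],[0,0,-0.139]],[[0,0,0],[0,0,0]]]' 1 20; python3 d.py 0.465 -0.343 0.19
```

```text
clock: 1.15
tcp_pos: [0.2657, -0.5379, 0.1926]
orientation: [-3.141, -0.002, 0.0]
ft_force: [-0.2, -0.3, -0.2]
grip_width: 0.0878
t 1.15 tcp [ 0.2657 -0.5379  0.1926] w 0.0878 F [-0.2 -0.3 -0.2]
shift now-axes mm [ 199.6 -194.7    2.7] goal-axes [ 199.3 -194.9    2.6] turn [-0.     0.     0.001]
```

```bash
python3 -m jog '[[[33,-32.5,0],[0,0,0]],[[33,-32.5,0],[0,0,0]],[[33,-32.5,0],[0,0,0]],[[33,-32.5,0],[0,0,0]],[[33,-32.5,0],[0,0,0]],[[34.5,-32.5,0],[0,0,0]],[[0,0,0],[0,0,0]],[[0,0,30],[0,0,0]],[[0,0,20],[0,0,0]],[[0,0,0],[0,0,0]]]'; python3 - <<'E'
from ov import *
c=cam("top"); s=cam("scene")
a=crop(c["img"],330,130,150,130,3); b=crop(s["img"],320,60,130,130,3)
cv2.imwrite("pics/g1.png",np.hstack([a,b]))
E
python3 d.py 0.465 -0.343 0.055
```

```text
clock: 2.15
tcp_pos: [0.4636, -0.3423, 0.139]
orientation: [-3.138, 0.005, 0.008]
ft_force: [-0.2, 0.1, 0.1]
grip_width: 0.0878
t 2.25 tcp [ 0.4647 -0.3433  0.143 ] w 0.0875 F [ 0.1 -0.2 -0.5]
shift now-axes mm [ 0.3 -0.3 88. ] goal-axes [ 0.3 -0.3 88. ] turn [-0.     0.001 -0.002]
```

View pics/g1.png

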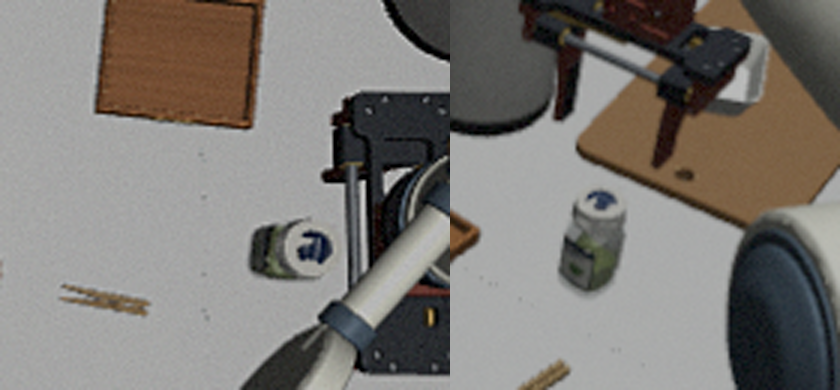

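```bash
python3 - <<'E'
from ov import *
c=cam("top"); s=cam("scene")
p=readout.state()["tcp_pos"];X=[p,p+[.05,0,0],p-[.05,0,0],p+[0,0,.08],[p[0],p[1],.098]]
print(p,proj(c,X).round(1).tolist(),proj(s,X).round(1).tolist())
for k,n in((c,"top"),(s,"scene")):
    cv2.imwrite(f"pics/f_{n}.png",crop(k["img"],0,0,560,420,1.4,[proj(k,X[:1])+d for d in ([[0,0],[5,0]],[[0,0],[0,5]])]))
E
```

```text
[ 0.46541149 -0.34375464  0.14460184] [[439.4, 211.3], [438.8, 188.8], [440.0, 233.9], [453.2, 209.0], [432.4, 212.4]] [[371.7, 113.5], [355.3, 105.6], [388.5, 121.6], [376.5, 88.1], [369.1, 127.2]]
```

View pics/f_top.png

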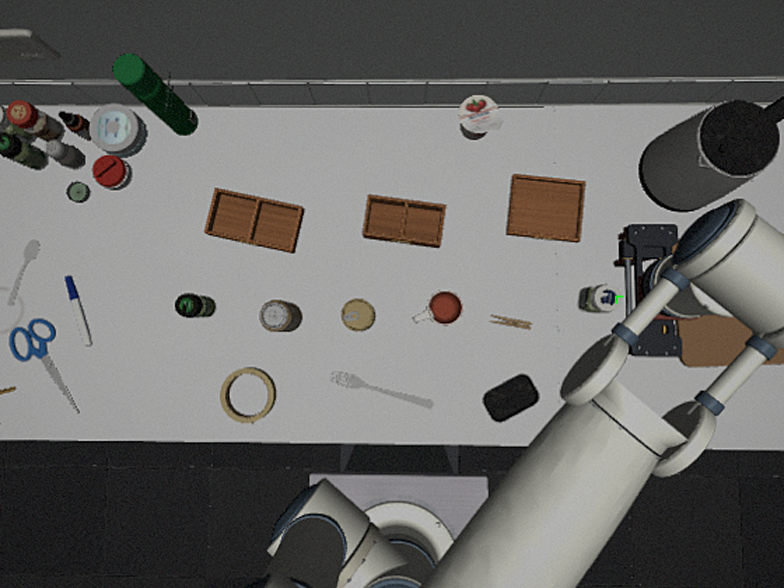

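View pics/f_scene.png

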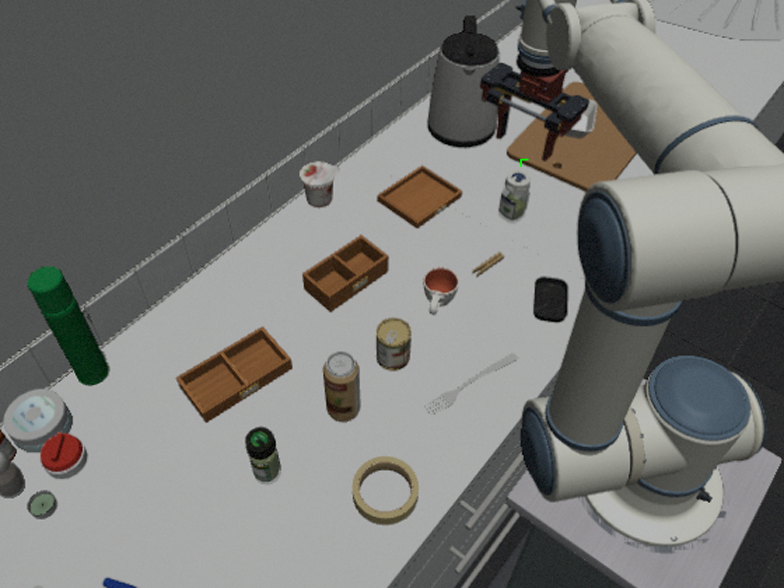

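```bash
python3 - <<'E'
from ov import *
c=cam("top"); s=cam("scene")
p=readout.state()["tcp_pos"]
q=[p+[dx,0,z] for dx in(-.05,.05) for z in (0,.019,.08)]
def seg(k): return [proj(k,[q[0],q[2]]),proj(k,[q[3],q[5]]),proj(k,[q[0],q[3]])]
cv2.imwrite("pics/z_s.png",crop(s["img"],335,40,100,100,6,seg(s)))
cv2.imwrite("pics/z_t.png",crop(c["img"],415,150,80,110,5,seg(c)))
E
```

```text
(no output)
```

View pics/z_s.png

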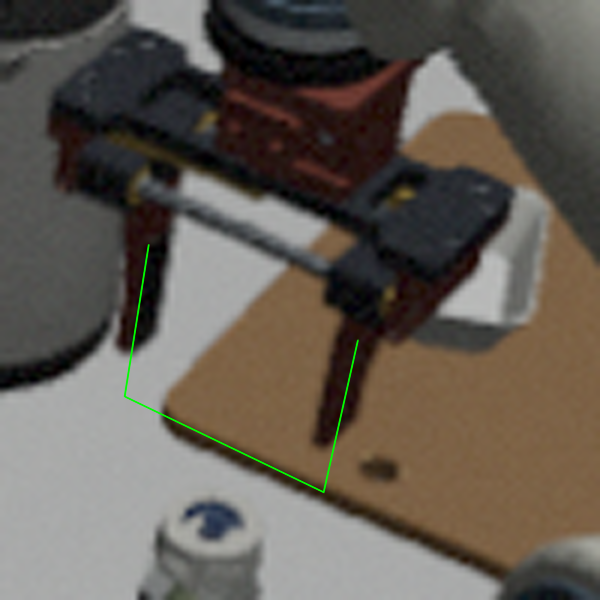

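View pics/z_t.png

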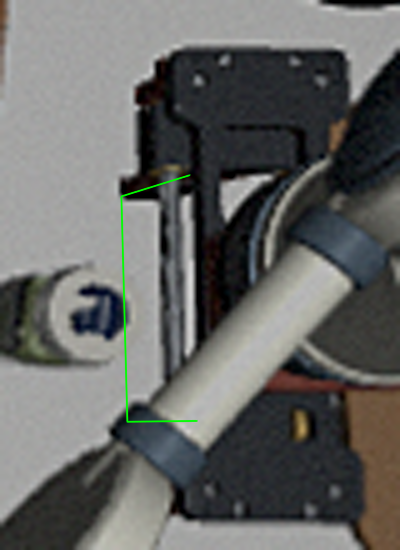

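```bash
python3 - <<'E'
from ov import *
from scipy.optimize import least_squares
c=cam("top"); s=cam("scene")
print(readout.state()["tcp_pos"])
for ut,us in [((439.4,187.8),(355.9,98.3)),((439.4,187.8),(356.5,97.3)),((440,187),(355.,98.3))]:
    r=least_squares(lambda X:np.r_[proj(c,X)[0]-ut,proj(s,X)[0]-us],[.5,-.34,.15]); print(r.x.round(4),r.fun.round(2))
# vertical line check: what z along tool axis reproduces scene
p=readout.state()["tcp_pos"]
for z in (0,.01,.02,.03): print(z,proj(c,p+[.05,0,z]).round(1),proj(s,p+[.05,0,z]).round(1))
E
```

```text
[ 0.46547319 -0.34343004  0.14404596]
[ 0.5137 -0.335   0.1746] [ 0.17  0.28 -0.39 -0.02]
[ 0.5127 -0.3337  0.1791] [ 0.31  0.52 -0.72 -0.04]
[ 0.5163 -0.3369  0.1721] [ 0.02  0.04 -0.05 -0.  ]
0 [[438.6 188.8]] [[355.2 105.8]]
0.01 [[440.1 188.3]] [[355.7 102.8]]
0.02 [[441.8 187.8]] [[356.2  99.7]]
0.03 [[443.4 187.3]] [[356.7  96.6]]
```

```bash
python3 -m jog '[[[0,0,25],[0,0,0]],[[0,0,25],[0,0,0]],[[0,0,20],[0,0,0]],[[0,0,10],[0,0,0]],[[0,0,0],[0,0,0]],[[0,0,0],[0,0,0]]]'; python3 - <<'E'
from ov import *
c=cam("top"); s=cam("scene")
p=readout.state()["tcp_pos"]; print(p)
q=[p+[dx,0,z] for dx in(-.05,.05) for z in (0,.019,.08)]
def seg(k): return [proj(k,[q[0],q[2]]),proj(k,[q[3],q[5]]),proj(k,[q[0],q[3]])]
a=crop(s["img"],335,50,80,110,5,seg(s))
b=crop(c["img"],415,150,80,110,5,seg(c))
cv2.imwrite("pics/z2.png",np.hstack([a,b]))
E
```

```text
clock: 3.15
tcp_pos: [0.4656, -0.3433, 0.064]
orientation: [3.141, -0.0, 0.002]
ft_force: [0.1, 0.4, 0.2]
grip_width: 0.0879
[ 0.46594063 -0.34353948  0.06463181]
```

View pics/z2.png

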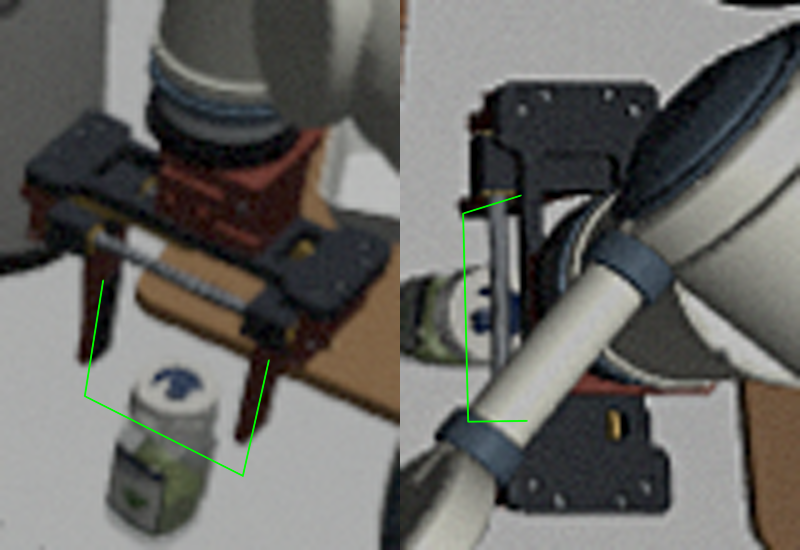

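```bash
python3 -m jog '[[[0,0,10],[0,0,0]],[[0,0,10],[0,0,0]],[[0,0,0],[0,0,0]]]'; python3 -m jog '[[[0,0,0],[0,0,0]],[[0,0,0],[0,0,0]],[[0,0,0],[0,0,0]],[[0,0,0],[0,0,0]],[[0,0,0],[0,0,0]],[[0,0,0],[0,0,0]],[[0,0,0],[0,0,0]],[[0,0,0],[0,0,0]]]' -1 20; python3 - <<'E'
from ov import *
s=cam("scene");c=cam("top")
p=readout.state()["tcp_pos"]; print(p)
q=[p+[dx,0,z] for dx in(-.023,.023) for z in (0,.019,.08)]
def seg(k): return [proj(k,[q[0],q[2]]),proj(k,[q[3],q[5]]),proj(k,[q[0],q[3]])]
a=crop(s["img"],335,60,80,110,5,seg(s))
b=crop(c["img"],415,150,80,110,5,seg(c))
cv2.imwrite("pics/z3.png",np.hstack([a,b]))
E
```

```text
clock: 3.55
tcp_pos: [0.4643, -0.3422, 0.0404]
orientation: [-3.139, -0.0, 0.004]
ft_force: [0.4, -0.4, 0.2]
grip_width: 0.0878
clock: 4.35
tcp_pos: [0.4653, -0.343, 0.043]
orientation: [3.141, -0.0, 0.0]
ft_force: [-0.3, 0.7, 1.2]
grip_width: 0.0457
[ 0.46529026 -0.34304066  0.04301855]
```

View pics/z3.png

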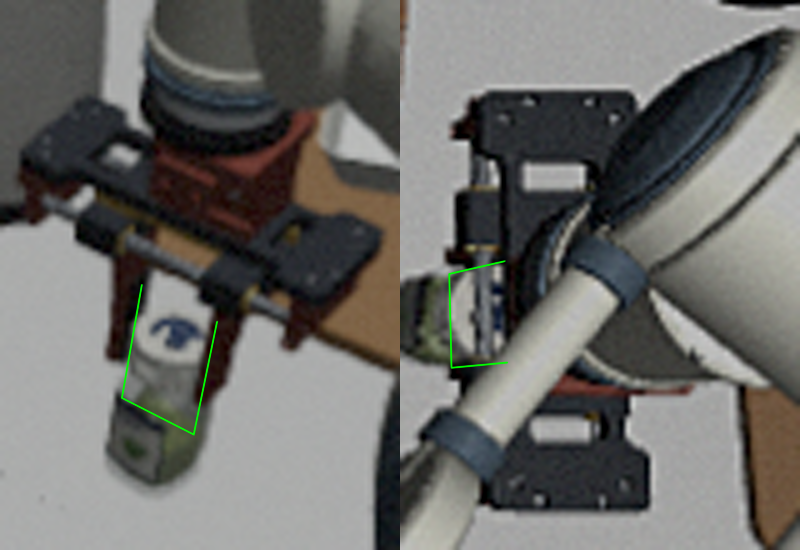

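```bash
python3 -m jog '[[[0,0,-20],[0,0,0]],[[0,0,-35],[0,0,0]],[[0,0,-35],[0,0,0]],[[0,0,-35],[0,0,0]],[[0,0,-30],[0,0,0]],[[15,-33,0],[0,0,0]],[[15,-33,0],[0,0,0]],[[15,-33,0],[0,0,0]],[[15,-33,0],[0,0,0]],[[15,-33,0],[0,0,0]],[[15,-33,0],[0,0,0]],[[15,-33,0],[0,0,0]],[[15,-33,0],[0,0,0]],[[16,-37,0],[0,0,0]],[[0,0,0],[0,0,0]],[[0,0,0],[0,0,0]]]'; python3 d.py 0.6012 -0.0424 0.048;  python3 - <<'E'
from ov import *
import json
P=json.load(open("P.json"))
s=cam("scene");c=cam("top")
L=build({k:P[k] for k in("spice","tintray","odds")})
a=crop(s["img"],210,80,120,150,4,[proj(s,l) for l in L])
b=crop(c["img"],240,110,100,150,4,[proj(c,l) for l in L][:0])
cv2.imwrite("pics/z4.png",np.hstack([a,b])[:,:800])
E
```

```text
clock: 6.05
tcp_pos: [0.6012, -0.0412, 0.1971]
orientation: [3.141, 0.003, -0.002]
ft_force: [-0.3, -0.1, -0.1]
grip_width: 0.0456
t 6.05 tcp [ 0.6012 -0.0412  0.1971] w 0.0456 F [-0.3 -0.1 -0.1]
shift now-axes mm [  0.2   1.2 149.1] goal-axes [  0.    1.2 149.1] turn [0.    0.001 0.002]
```

View pics/z4.png

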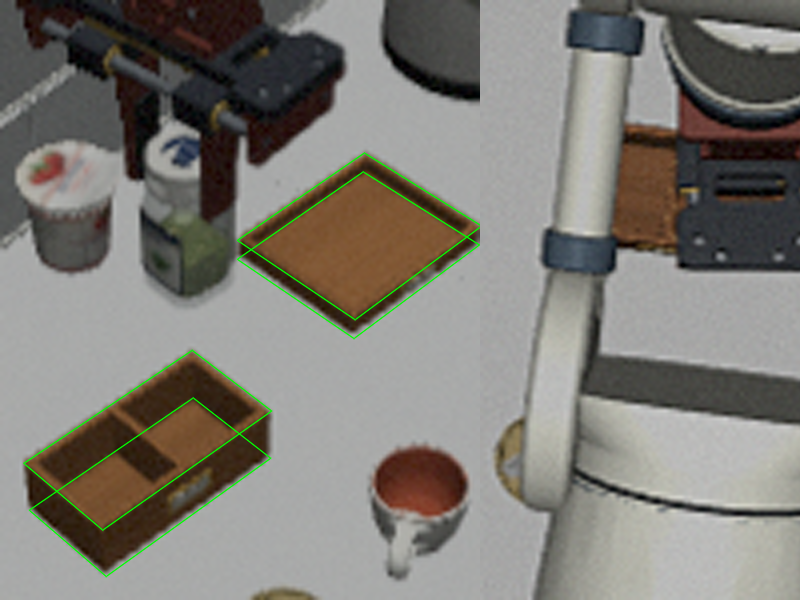

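```bash
python3 -m jog '[[[0,1,30],[0,0,0]],[[0,0,30],[0,0,0]],[[0,0,20],[0,0,0]],[[0,0,0],[0,0,0]]]'; cat > jv.py <<'E'
import sys,json
from ov import *
P=json.load(open("P.json"))
def view(fn,r,h,off,box,which=("spice","tintray","odds"),sc=4):
    s=cam("scene");p=readout.state()["tcp_pos"];print(p.round(4),readout.state()["ft_force"].round(1))
    L=build({k:P[k] for k in which})+[circ(p[0],p[1],p[2]-off,r),circ(p[0],p[1],p[2]-off+h,r)]
    cv2.imwrite(fn,crop(s["img"],*box,sc,[proj(s,l) for l in L]))
E
python3 -c "
from jv import *
view('pics/j1.png',.023,.098,.043,(210,100,120,130))"
```

```text
clock: 6.55
tcp_pos: [0.5989, -0.0442, 0.1138]
orientation: [-3.141, 0.003, 0.01]
ft_force: [-0.9, -0.2, -1.3]
grip_width: 0.0456
[ 0.6    -0.0441  0.1164] [-0.5 -0.2 -0.9]
```

View pics/j1.png

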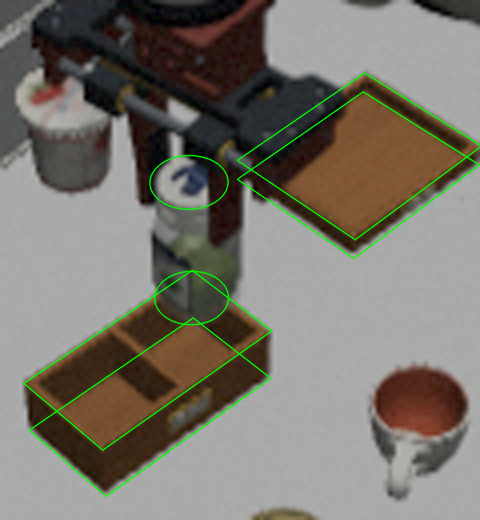

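```bash
python3 -m jog '[[[1,-1,20],[0,0,0]],[[0,0,20],[0,0,0]],[[0,0,12],[0,0,0]],[[0,0,8],[0,0,0]],[[0,0,0],[0,0,0]],[[0,0,0],[0,0,0]],[[0,0,0],[0,0,0]]]'; python3 -c "
from jv import *
view('pics/j2.png',.023,.098,.043,(210,100,120,130))"; python3 d.py .6012 -.0424 .048
```

```text
clock: 7.3
tcp_pos: [0.6029, -0.0421, 0.0592]
orientation: [3.141, 0.0, 0.003]
ft_force: [0.5, 0.2, -0.3]
grip_width: 0.0456
[ 0.6028 -0.042   0.0591] [-0.7  0.5 -0.9]
t 7.35 tcp [ 0.6028 -0.042   0.0591] w 0.0454 F [-0.7  0.5 -0.9]
shift now-axes mm [-1.7  0.4 11.1] goal-axes [-1.6  0.4 11.1] turn [ 0.    -0.002  0.   ]
```

View pics/j2.png

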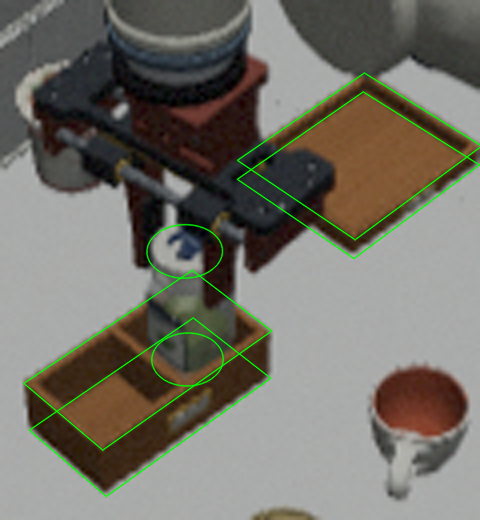

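```bash
python3 -m jog '[[[-1,0,4],[0,0,0]],[[0,0,3],[0,0,0]],[[0,0,2],[0,0,0]],[[0,0,0],[0,0,0]],[[0,0,0],[0,0,0]]]'; python3 -m jog '[[[0,0,1],[0,0,0]],[[0,0,0],[0,0,0]],[[0,0,0],[0,0,0]]]'
```

```text
clock: 7.85
tcp_pos: [0.6012, -0.0419, 0.0487]
orientation: [-3.142, 0.0, 0.0]
ft_force: [0.5, -0.7, -2.0]
grip_width: 0.0453
clock: 8.15
tcp_pos: [0.6013, -0.042, 0.048]
orientation: [3.142, -0.0, 0.001]
ft_force: [-0.8, -0.6, -1.0]
grip_width: 0.0454
```

```bash
python3 -m jog '[[[0,0,1],[0,0,0]],[[0,0,0],[0,0,0]],[[0,0,0],[0,0,0]]]'; python3 -m jog '[[[0,0,0],[0,0,0]],[[0,0,0],[0,0,0]],[[0,0,0],[0,0,0]],[[0,0,0],[0,0,0]],[[0,0,0],[0,0,0]]]' 0.8;python3 -c "
from jv import *
view('pics/j3.png',.023,.098,.043,(210,100,120,130))"
```

```text
clock: 8.45
tcp_pos: [0.6014, -0.042, 0.0479]
orientation: [3.141, -0.0, 0.001]
ft_force: [-2.8, 0.6, 4.8]
grip_width: 0.0454
clock: 8.95
tcp_pos: [0.6011, -0.042, 0.0465]
orientation: [-3.142, -0.0, 0.001]
ft_force: [0.5, 1.1, -0.9]
grip_width: 0.0782
[ 0.6012 -0.0419  0.0466] [-0.4 -0.6 -0.6]
```

View pics/j3.png

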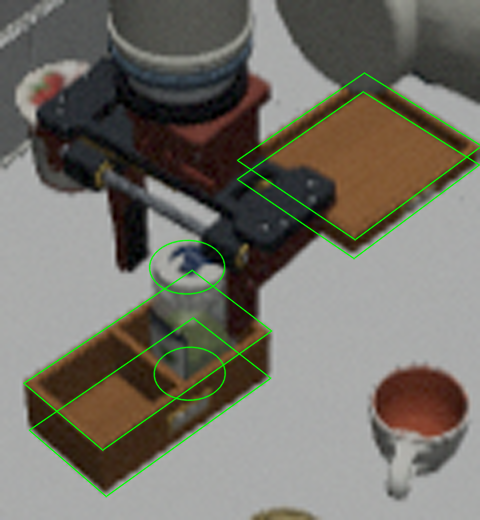

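```bash
python3 -m jog '[[[0,0,-15],[0,0,0]],[[0,0,-30],[0,0,0]],[[0,0,-35],[0,0,0]],[[0,0,-35],[0,0,0]],[[0,0,-30],[0,0,0]],[[-14,-36,0],[0,0,0]],[[-14,-36,0],[0,0,0]],[[-14,-36,0],[0,0,0]],[[-14,-36,0],[0,0,0]],[[-14,-36,0],[0,0,0]],[[-14,-36,0],[0,0,0]],[[-14,-36,0],[0,0,0]],[[-14,-36,0],[0,0,0]],[[-14,-36,0],[0,0,0]],[[-13,-36,0],[0,0,0]],[[-13,-37,0],[0,0,0]],[[0,0,0],[0,0,0]],[[0,0,0],[0,0,0]]]' 1;python3 d.py .449 .355 .05; python3 - <<'E'
from ov import *
import json
P=json.load(open("P.json"));P["slim"]=[.449,.355];P["short"]=[.601,-.042]
s=cam("scene");c=cam("top")
L=build({k:P[k] for k in("spice","slim","short","can","tin")})
a=crop(s["img"],150,160,160,190,3,[proj(s,l) for l in L])
b=crop(c["img"],220,110,100,150,3,[proj(c,l) for l in L])
cv2.imwrite("pics/z5.png",np.hstack([a[:450],b]))
E
```

```text
clock: 10.8
tcp_pos: [0.449, 0.3555, 0.1928]
orientation: [-3.142, -0.003, -0.001]
ft_force: [-0.2, 0.1, -0.4]
grip_width: 0.0879
t 10.8 tcp [0.449  0.3555 0.1928] w 0.0879 F [-0.2  0.1 -0.4]
shift now-axes mm [-1.000e-01  5.000e-01  1.428e+02] goal-axes [  0.    0.5 142.8] turn [-0.    -0.001  0.002]
```

View pics/z5.png

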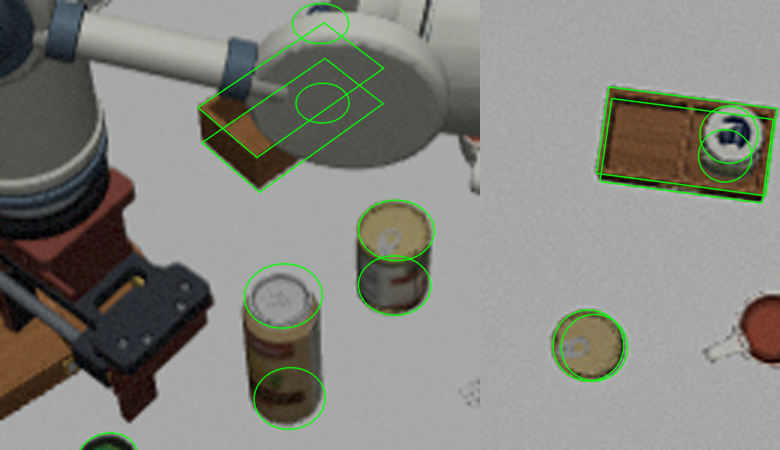

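```bash
python3 -m jog '[[[0,0,30],[0,0,0]],[[0,0,30],[0,0,0]],[[0,0,0],[0,0,0]],[[0,0,0],[0,0,0]]]'; python3 - <<'E'
from ov import *
P=dict(slim=[.449,.355])
s=cam("scene");c=cam("top"); p=readout.state()["tcp_pos"];print(p)
L=build(P)
a=crop(s["img"],120,200,140,160,3,[proj(s,l) for l in L])
b=crop(c["img"],70,150,120,120,3,[proj(c,l) for l in L])
cv2.imwrite("pics/z6.png",np.hstack([a[:360],b]))
E
```

```text
clock: 11.3
tcp_pos: [0.4496, 0.3539, 0.1323]
orientation: [3.141, -0.003, -0.001]
ft_force: [0.3, -0.3, 0.1]
grip_width: 0.088
[0.4502919  0.35493401 0.13425274]
```

View pics/z6.png

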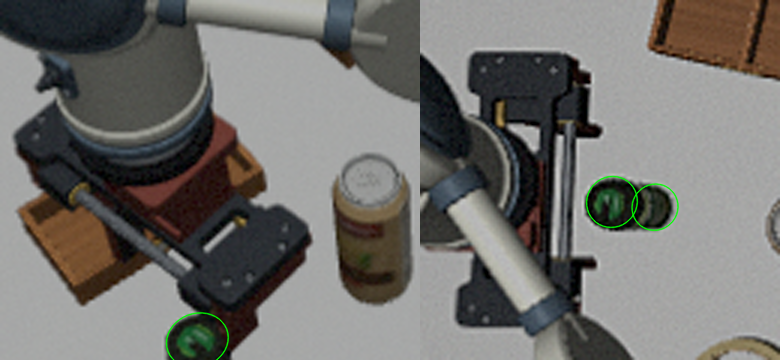

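```bash
python3 -m jog '[[[0,0,30],[0,0,0]],[[0,0,30],[0,0,0]],[[0,0,20],[0,0,0]],[[0,0,5],[0,0,0]],[[0,0,0],[0,0,0]],[[0,0,0],[0,0,0]]]'; python3 -m jog '[[[0,0,0],[0,0,0]],[[0,0,0],[0,0,0]],[[0,0,0],[0,0,0]],[[0,0,0],[0,0,0]],[[0,0,0],[0,0,0]],[[0,0,0],[0,0,0]],[[0,0,0],[0,0,0]],[[0,0,0],[0,0,0]],[[0,0,0],[0,0,0]],[[0,0,0],[0,0,0]]]' -1 20; python3 d.py .61 .0255 .05;python3 - <<'E'
from ov import *
P=dict(slim=[.449,.355])
s=cam("scene");c=cam("top")
L=build(P)
a=crop(s["img"],120,220,140,160,3,[proj(s,l) for l in L])
b=crop(c["img"],70,150,120,120,3,[proj(c,l) for l in L])
cv2.imwrite("pics/z7.png",np.hstack([a[-360:],b]))
E
```

```text
clock: 12.0
tcp_pos: [0.4503, 0.3557, 0.0493]
orientation: [-3.14, 0.0, -0.004]
ft_force: [0.4, 0.1, 0.6]
grip_width: 0.0879
clock: 13.0
tcp_pos: [0.4492, 0.355, 0.0467]
orientation: [3.141, -0.0, -0.0]
ft_force: [-0.2, 0.2, -0.2]
grip_width: 0.0405
t 13.0 tcp [0.4492 0.355  0.0467] w 0.0405 F [-0.2  0.2 -0.2]
shift now-axes mm [160.8 329.5  -3.3] goal-axes [160.8 329.5  -3.3] turn [ 0.  0. -0.]
```

View pics/z7.png

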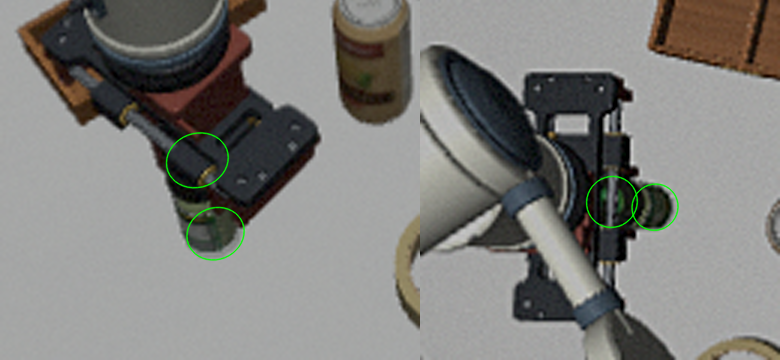

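```bash
python3 -m jog '[[[0,0,-20],[0,0,0]],[[0,0,-35],[0,0,0]],[[0,0,-35],[0,0,0]],[[0,0,-35],[0,0,0]],[[0,0,-30],[0,0,0]],[[16,33,0],[0,0,0]],[[16,33,0],[0,0,0]],[[16,33,0],[0,0,0]],[[16,33,0],[0,0,0]],[[16,33,0],[0,0,0]],[[16,33,0],[0,0,0]],[[16,33,0],[0,0,0]],[[16,33,0],[0,0,0]],[[16,33,0],[0,0,0]],[[17,32,0],[0,0,0]],[[0,0,0],[0,0,0]],[[0,0,0],[0,0,0]]]'; python3 d.py .61 .0255 .0517;python3 -c "
from jv import *
view('pics/j4.png',.02,.105,.0467,(180,80,150,150))"
```

```text
clock: 14.8
tcp_pos: [0.6102, 0.0255, 0.2012]
orientation: [-3.141, 0.002, 0.002]
ft_force: [-0.0, -0.2, -0.9]
grip_width: 0.0402
t 14.8 tcp [0.6102 0.0255 0.2012] w 0.0402 F [-0.  -0.2 -0.9]
shift now-axes mm [-0.000e+00  1.000e-01  1.495e+02] goal-axes [ -0.2   0.  149.5] turn [-0.     0.001 -0.002]
[0.61   0.0264 0.2016] [-0.4  1.2 -0.6]
```

View pics/j4.png

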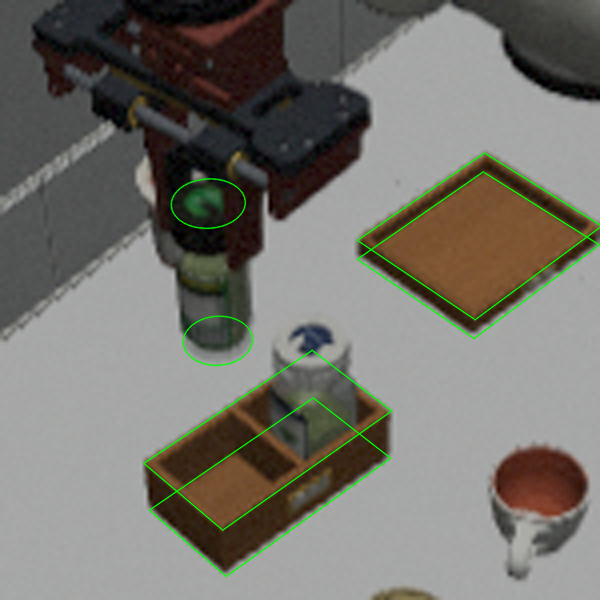

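```bash
python3 -m jog '[[[0,0,30],[0,0,0]],[[0,0,30],[0,0,0]],[[0,0,30],[0,0,0]],[[0,0,0],[0,0,0]],[[0,0,0],[0,0,0]]]'; python3 d.py .61 .0255 .0517;python3 -c "
from jv import *
view('pics/j5.png',.02,.105,.0467,(180,80,150,150))"
```

```text
clock: 15.35
tcp_pos: [0.6097, 0.0272, 0.1123]
orientation: [-3.141, -0.002, 0.001]
ft_force: [0.1, -0.5, -1.0]
grip_width: 0.0404
t 15.35 tcp [0.6097 0.0272 0.1123] w 0.0404 F [ 0.1 -0.5 -1. ]
shift now-axes mm [ 0.3  1.7 60.6] goal-axes [ 0.3  1.7 60.6] turn [-0.     0.001  0.002]
[0.6106 0.0269 0.1139] [ 0.   0.8 -0.5]
```

View pics/j5.png

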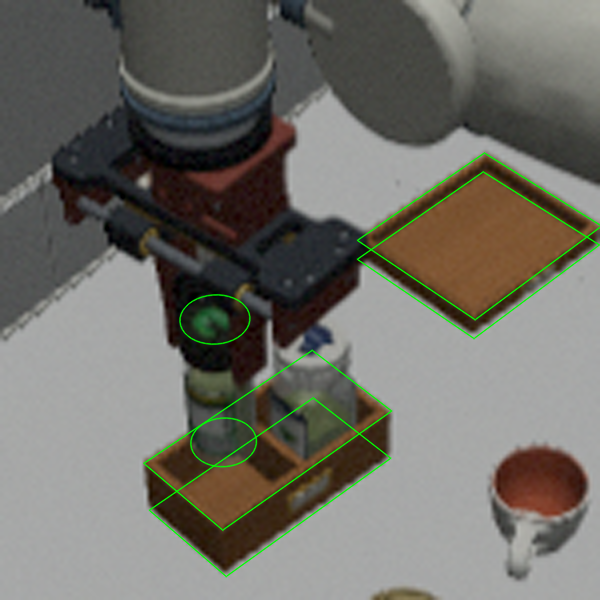

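```bash
python3 -m jog '[[[0,1,20],[0,0,0]],[[0,0,20],[0,0,0]],[[0,0,10],[0,0,0]],[[0,0,6],[0,0,0]],[[0,0,0],[0,0,0]],[[0,0,0],[0,0,0]]]'; python3 d.py .61 .0255 .0517
```

```text
clock: 16.0
tcp_pos: [0.6109, 0.0251, 0.0572]
orientation: [-3.142, -0.0, -0.003]
ft_force: [-0.2, -0.7, -1.2]
grip_width: 0.0403
t 16.0 tcp [0.6109 0.0251 0.0572] w 0.0403 F [-0.2 -0.7 -1.2]
shift now-axes mm [-0.9 -0.4  5.5] goal-axes [-0.9 -0.4  5.5] turn [-0.    -0.002  0.   ]
```

```bash
python3 -m jog '[[[-1,0,3],[0,0,0]],[[0,0,2],[0,0,0]],[[0,0,0],[0,0,0]],[[0,0,0],[0,0,0]]]'; python3 -m jog '[[[0,0,1],[0,0,0]],[[0,0,0],[0,0,0]],[[0,0,0],[0,0,0]]]'
```

```text
clock: 16.4
tcp_pos: [0.6094, 0.0251, 0.0516]
orientation: [-3.142, -0.0, -0.001]
ft_force: [-1.5, 0.3, 3.3]
grip_width: 0.0403
clock: 16.7
tcp_pos: [0.6095, 0.0251, 0.0515]
orientation: [3.142, 0.0, 0.002]
ft_force: [-3.7, -1.3, 7.7]
grip_width: 0.0404
```

Contact with the bay floor. Release and go to the tin.

```bash
python3 -m jog '[[[0,0,-1],[0,0,0]],[[0,0,0],[0,0,0]],[[0,0,0],[0,0,0]],[[0,0,0],[0,0,0]],[[0,0,0],[0,0,0]],[[0,0,0],[0,0,0]]]' 0.8; python3 -m jog '[[[0,0,-15],[0,0,0]],[[0,0,-30],[0,0,0]],[[0,0,-35],[0,0,0]],[[0,0,-35],[0,0,0]],[[0,0,-20],[0,0,0]],[[-30,-7,0],[0,0,0]],[[-30,-7,0],[0,0,0]],[[-30,-7,0],[0,0,0]],[[-30,-7,0],[0,0,0]],[[-30,-8,0],[0,0,0]],[[-25,-8,0],[0,0,0]],[[0,0,0],[0,0,0]],[[0,0,0],[0,0,0]]]' 1;python3 d.py .434 .0695 .03; python3 - <<'E'
from ov import *
import json
P=json.load(open("P.json"));P["slim"]=[.6095,.025];P["short"]=[.601,-.042]
s=cam("scene");c=cam("top")
L=build({k:P[k] for k in("spice","slim","short","can","tin","tintray")})
a=crop(s["img"],190,130,160,150,3,[proj(s,l) for l in L])
b=crop(c["img"],220,110,100,150,3,[proj(c,l) for l in L])
cv2.imwrite("pics/z8.png",np.hstack([a[:450],b]))
E
```

```text
clock: 17.3
tcp_pos: [0.6092, 0.025, 0.0506]
orientation: [3.142, -0.0, -0.0]
ft_force: [-1.0, 0.1, -0.4]
grip_width: 0.0788
clock: 18.6
tcp_pos: [0.4346, 0.0691, 0.1873]
orientation: [-3.142, -0.001, -0.005]
ft_force: [-0.8, -0.2, 0.7]
grip_width: 0.0878
t 18.6 tcp [0.4346 0.0691 0.1873] w 0.0878 F [-0.8 -0.2  0.7]
shift now-axes mm [ -1.   -0.4 157.3] goal-axes [ -0.6  -0.4 157.3] turn [-0.    -0.003  0.   ]
```

View pics/z8.png

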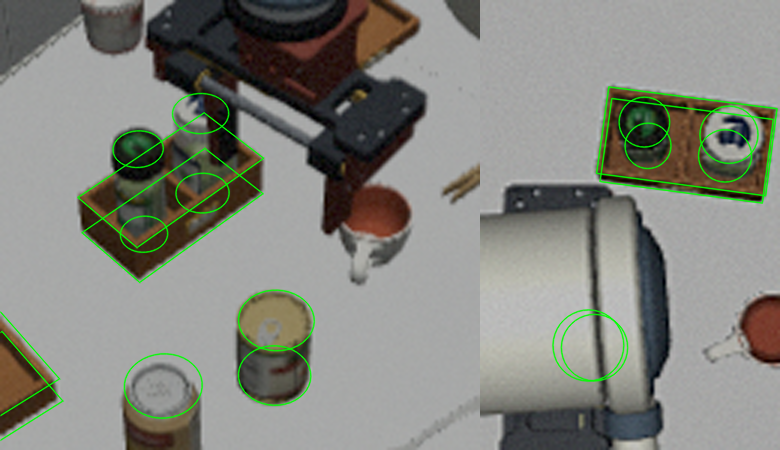

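```bash
python3 -m jog '[[[0,0,30],[0,0,0]],[[0,0,30],[0,0,0]],[[0,0,20],[0,0,0]],[[0,0,0],[0,0,0]],[[0,0,0],[0,0,0]]]'; python3 d.py .434 .0695 .03; python3 - <<'E'
from ov import *
import json
P=json.load(open("P.json"))
s=cam("scene")
L=build({k:P[k] for k in("can","tin","tintray")})
cv2.imwrite("pics/z9.png",crop(s["img"],190,130,160,150,4,[proj(s,l) for l in L]))
E
```

```text
clock: 19.2
tcp_pos: [0.4346, 0.0688, 0.1061]
orientation: [3.141, -0.001, -0.001]
ft_force: [0.8, -0.1, 0.5]
grip_width: 0.088
t 19.2 tcp [0.4346 0.0688 0.1061] w 0.088 F [ 0.8 -0.1  0.5]
shift now-axes mm [-0.5 -0.7 76.1] goal-axes [-0.6 -0.7 76.1] turn [ 0.     0.001 -0.   ]
```

View pics/z9.png

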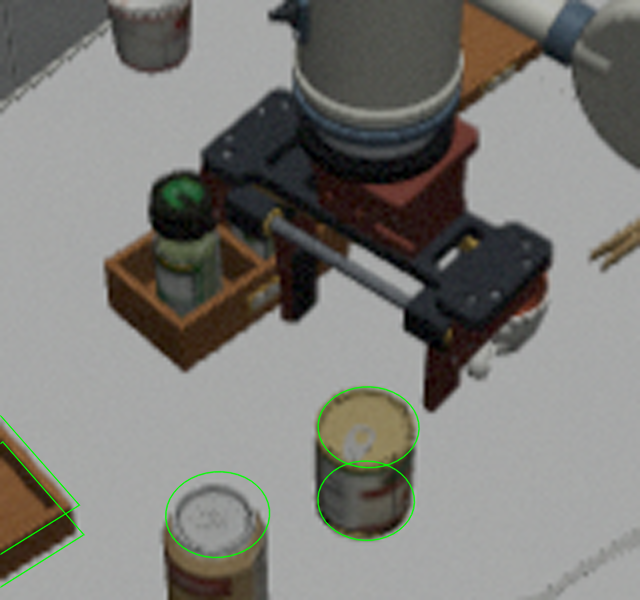

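```bash
python3 -m jog '[[[0,-1,25],[0,0,0]],[[0,0,25],[0,0,0]],[[0,0,18],[0,0,0]],[[0,0,8],[0,0,0]],[[0,0,0],[0,0,0]],[[0,0,0],[0,0,0]]]'; python3 -m jog '[[[0,0,0],[0,0,0]],[[0,0,0],[0,0,0]],[[0,0,0],[0,0,0]],[[0,0,0],[0,0,0]],[[0,0,0],[0,0,0]],[[0,0,0],[0,0,0]],[[0,0,0],[0,0,0]],[[0,0,0],[0,0,0]]]' -1 20; python3 d.py .434 .0695 .03; python3 - <<'E'
from ov import *
import json
P=json.load(open("P.json"))
s=cam("scene")
L=build({k:P[k] for k in("can","tin","tintray")})
cv2.imwrite("pics/z10.png",crop(s["img"],190,130,160,150,4,[proj(s,l) for l in L]))
E
```

```text
clock: 19.85
tcp_pos: [0.4352, 0.0701, 0.0315]
orientation: [-3.141, 0.0, -0.003]
ft_force: [-0.4, -0.3, 0.6]
grip_width: 0.0881
clock: 20.65
tcp_pos: [0.4343, 0.0701, 0.0301]
orientation: [-3.142, -0.0, -0.0]
ft_force: [-0.4, -0.3, 1.7]
grip_width: 0.0569
t 20.65 tcp [0.4343 0.0701 0.0301] w 0.0569 F [-0.4 -0.3  1.7]
shift now-axes mm [-0.3  0.6  0.1] goal-axes [-0.3  0.6  0.1] turn [-0. -0.  0.]
```

View pics/z10.png

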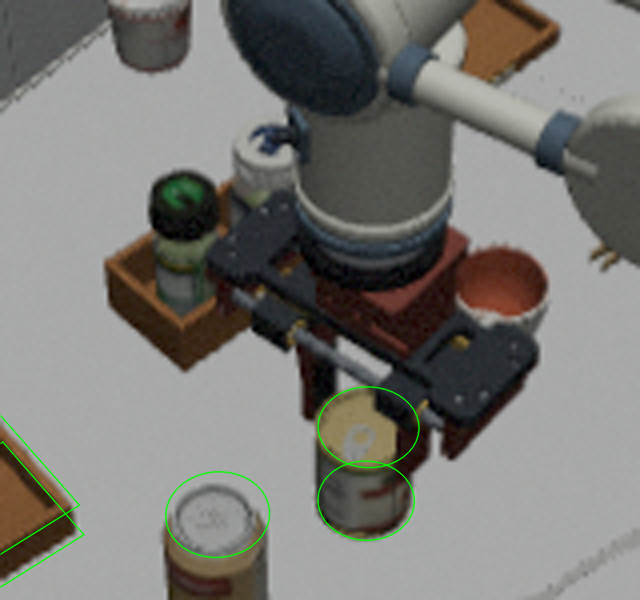

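```bash
python3 -m jog '[[[0,0,-20],[0,0,0]],[[0,0,-35],[0,0,0]],[[0,0,-35],[0,0,0]],[[0,0,-35],[0,0,0]],[[0,0,-30],[0,0,0]],[[27,-26,0],[0,0,0]],[[27,-26,0],[0,0,0]],[[27,-26,0],[0,0,0]],[[27,-26,0],[0,0,0]],[[27,-26,0],[0,0,0]],[[28,-27,0],[0,0,0]],[[0,0,0],[0,0,0]],[[0,0,30],[0,0,0]],[[0,0,30],[0,0,0]],[[0,0,0],[0,0,0]],[[0,0,0],[0,0,0]]]'; python3 d.py .5975 .227 .035; python3 -c "
from jv import *
view('pics/j6.png',.0285,.072,.03,(110,130,150,150))"
```

```text
clock: 22.3
tcp_pos: [0.5965, 0.2265, 0.1246]
orientation: [3.141, -0.0, -0.003]
ft_force: [0.3, -0.2, 0.4]
grip_width: 0.0568
t 22.3 tcp [0.5965 0.2265 0.1246] w 0.0568 F [ 0.3 -0.2  0.4]
shift now-axes mm [ 1.2 -0.6 89.6] goal-axes [ 1.  -0.5 89.6] turn [ 0.001  0.002 -0.   ]
[0.5974 0.2268 0.1264] [-0.2  0.4 -1.2]
```

View pics/j6.png

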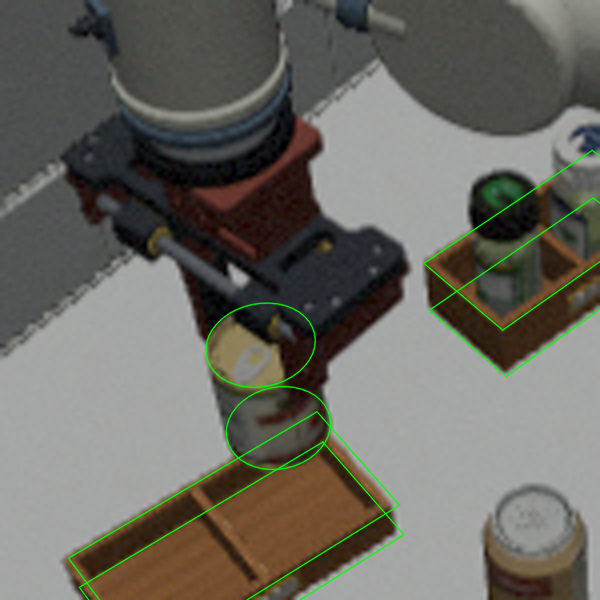

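```bash
python3 -m jog '[[[0,0,25],[0,0,0]],[[0,0,25],[0,0,0]],[[0,0,20],[0,0,0]],[[0,0,10],[0,0,0]],[[0,0,0],[0,0,0]],[[0,0,0],[0,0,0]]]'; python3 d.py .5975 .227 .035; python3 -c "
from jv import *
view('pics/j7.png',.0285,.072,.03,(110,150,150,150))"
```

```text
clock: 22.95
tcp_pos: [0.5982, 0.2272, 0.047]
orientation: [-3.141, 0.0, -0.004]
ft_force: [-0.3, -0.4, -0.5]
grip_width: 0.0569
t 22.95 tcp [0.5982 0.2272 0.047 ] w 0.0569 F [-0.3 -0.4 -0.5]
shift now-axes mm [-0.7  0.3 12. ] goal-axes [-0.7  0.2 12. ] turn [-0.001 -0.003 -0.   ]
[0.5983 0.2274 0.0473] [ 0.4 -0.3 -1.5]
```

View pics/j7.png

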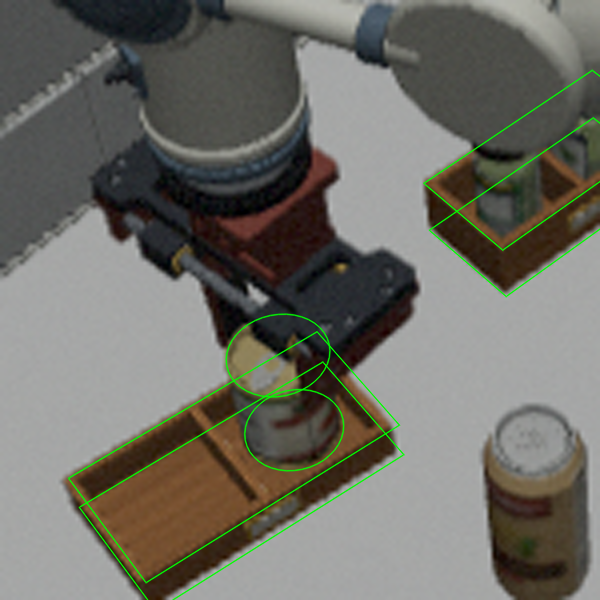

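```bash
python3 -m jog '[[[-1,0,6],[0,0,0]],[[0,0,3],[0,0,0]],[[0,0,2],[0,0,0]],[[0,0,0],[0,0,0]],[[0,0,0],[0,0,0]]]'; python3 -m jog '[[[0,0,1],[0,0,0]],[[0,0,0],[0,0,0]],[[0,0,0],[0,0,0]]]'
```

```text
clock: 23.5
tcp_pos: [0.5961, 0.2271, 0.0349]
orientation: [-3.141, -0.0, -0.0]
ft_force: [-3.0, -0.4, 6.7]
grip_width: 0.0568
clock: 23.8
tcp_pos: [0.5962, 0.2271, 0.0349]
orientation: [-3.141, -0.0, -0.001]
ft_force: [-4.9, -1.4, 9.0]
grip_width: 0.0567
```

```bash
python3 -m jog '[[[0,0,-1],[0,0,0]],[[0,0,0],[0,0,0]],[[0,0,0],[0,0,0]],[[0,0,0],[0,0,0]],[[0,0,0],[0,0,0]],[[0,0,0],[0,0,0]]]' 0.75; python3 -m jog '[[[0,0,-15],[0,0,0]],[[0,0,-30],[0,0,0]],[[0,0,-35],[0,0,0]],[[0,0,-35],[0,0,0]],[[0,0,-35],[0,0,0]],[[0,0,-20],[0,0,0]],[[-28,5,0],[0,0,0]],[[-28,5,0],[0,0,0]],[[-28,5,0],[0,0,0]],[[-28,5,0],[0,0,0]],[[-28,4,0],[0,0,0]],[[-25,4,0],[0,0,0]],[[0,0,0],[0,0,0]],[[0,0,0],[0,0,0]]]' 1;python3 d.py .431 .199 .08; python3 - <<'E'
from ov import *
import json
P=json.load(open("P.json"));P["slim"]=[.6095,.025];P["short"]=[.601,-.042];P["tin"]=[.596,.227];P["tintray"][1]=.266
s=cam("scene");c=cam("top")
L=build({k:P[k] for k in("spice","slim","short","can","tin","tintray")})
a=crop(s["img"],120,170,160,150,3,[proj(s,l) for l in L])
b=crop(c["img"],140,110,100,150,3,[proj(c,l) for l in L])
cv2.imwrite("pics/z11.png",np.hstack([a[:450],b]))
E
```

```text
clock: 24.4
tcp_pos: [0.5962, 0.227, 0.0336]
orientation: [3.142, -0.0, -0.0]
ft_force: [-0.4, -0.5, -0.4]
grip_width: 0.0772
clock: 25.8
tcp_pos: [0.4315, 0.1992, 0.2054]
orientation: [-3.141, -0.0, -0.004]
ft_force: [0.9, 0.4, -0.3]
grip_width: 0.0875
t 25.8 tcp [0.4315 0.1992 0.2054] w 0.0875 F [ 0.9  0.4 -0.3]
shift now-axes mm [ -0.8   0.3 125.4] goal-axes [ -0.5   0.2 125.4] turn [-0.001 -0.003  0.   ]
```

View pics/z11.png

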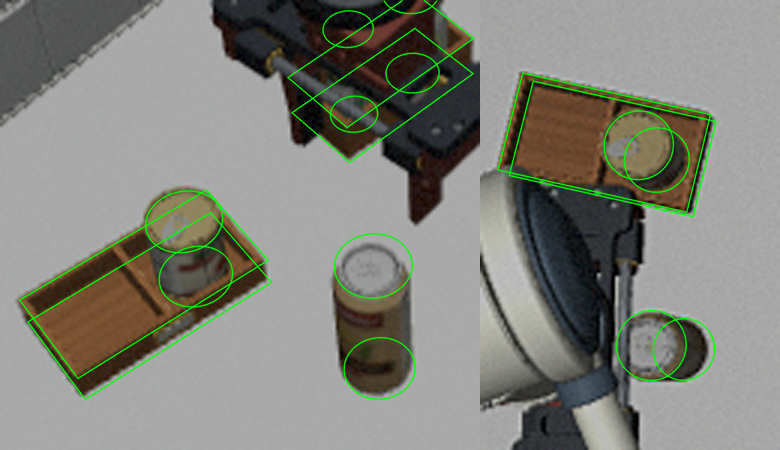

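```bash
python3 -m jog '[[[0,0,25],[0,0,0]],[[0,0,15],[0,0,0]],[[0,0,0],[0,0,0]],[[0,0,0],[0,0,0]]]'; python3 d.py .431 .199 .08; python3 - <<'E'
from ov import *
import json
P=json.load(open("P.json"))
s=cam("scene")
L=build({k:P[k] for k in("can",)})
cv2.imwrite("pics/z12.png",crop(s["img"],180,170,130,140,4,[proj(s,l) for l in L]))
E
```

```text
clock: 26.3
tcp_pos: [0.4313, 0.1989, 0.1635]
orientation: [3.141, -0.0, -0.002]
ft_force: [-0.3, -0.9, 0.5]
grip_width: 0.0878
t 26.3 tcp [0.4313 0.1989 0.1635] w 0.0878 F [-0.3 -0.9  0.5]
shift now-axes mm [-0.2 -0.1 83.5] goal-axes [-0.3 -0.1 83.5] turn [ 0.     0.001 -0.   ]
```

View pics/z12.png

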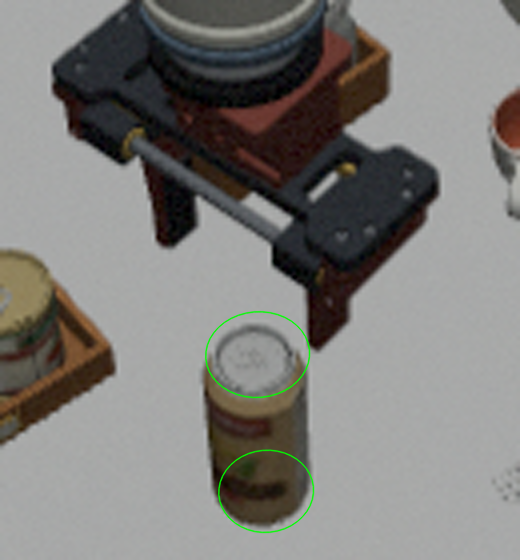

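```bash
python3 -m jog '[[[0,0,25],[0,0,0]],[[0,0,25],[0,0,0]],[[0,0,22],[0,0,0]],[[0,0,10],[0,0,0]],[[0,0,0],[0,0,0]],[[0,0,0],[0,0,0]]]'; python3 -m jog '[[[0,0,0],[0,0,0]],[[0,0,0],[0,0,0]],[[0,0,0],[0,0,0]],[[0,0,0],[0,0,0]],[[0,0,0],[0,0,0]],[[0,0,0],[0,0,0]],[[0,0,0],[0,0,0]],[[0,0,0],[0,0,0]]]' -1 25; python3 d.py .6145 .305 .085; python3 - <<'E'
from ov import *
import json
P=json.load(open("P.json"))
s=cam("scene")
L=build({k:P[k] for k in("can",)})
cv2.imwrite("pics/z13.png",crop(s["img"],180,170,130,140,4,[proj(s,l) for l in L]))
E
```

```text
clock: 26.95
tcp_pos: [0.4319, 0.1993, 0.0833]
orientation: [-3.141, -0.0, -0.003]
ft_force: [0.5, 0.1, 0.2]
grip_width: 0.0878
clock: 27.75
tcp_pos: [0.4312, 0.1991, 0.082]
orientation: [-3.141, -0.0, -0.0]
ft_force: [-0.7, 0.6, 0.7]
grip_width: 0.0507
t 27.75 tcp [0.4312 0.1991 0.082 ] w 0.0507 F [-0.7  0.6  0.7]
shift now-axes mm [ 183.3 -105.9   -3. ] goal-axes [ 183.3 -105.9   -3. ] turn [-0. -0.  0.]
```

View pics/z13.png

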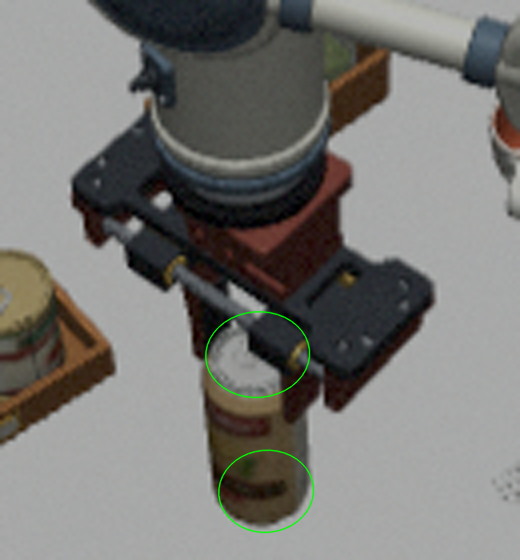

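```bash
python3 -m jog '[[[0,0,-10],[0,0,0]],[[0,0,-10],[0,0,0]],[[0,0,0],[0,0,0]],[[0,0,0],[0,0,0]],[[0,0,0],[0,0,0]],[[0,0,0],[0,0,0]]]' - 35; python3 -c "
from jv import *
view('pics/j8.png',.0265,.134,.082,(160,150,150,150))"
```

```text
clock: 28.4
tcp_pos: [0.431, 0.1989, 0.1013]
orientation: [3.141, -0.0, -0.001]
ft_force: [-0.1, 0.4, -3.5]
grip_width: 0.0507
[0.431  0.1989 0.1014] [-0.5 -0.1 -3.4]
```

View pics/j8.png

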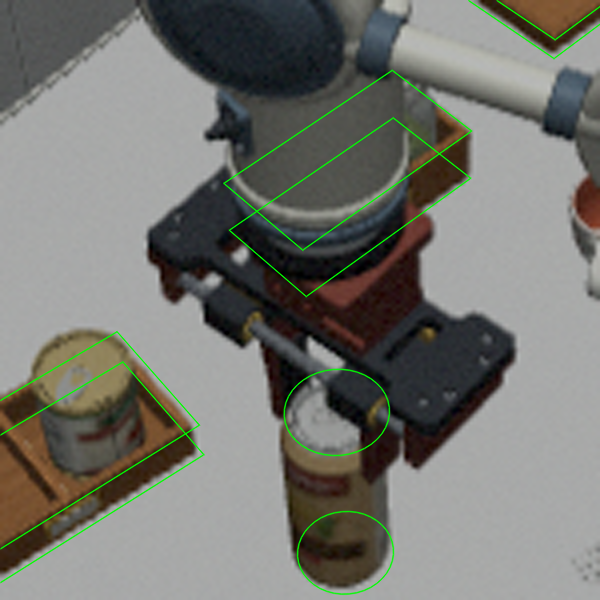

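```bash
python3 -m jog '[[[0,0,-25],[0,0,0]],[[0,0,-30],[0,0,0]],[[0,0,-35],[0,0,0]],[[0,0,-20],[0,0,0]],[[0,0,0],[0,0,0]],[[26,-15,0],[0,0,0]],[[26,-15,0],[0,0,0]],[[26,-15,0],[0,0,0]],[[26,-15,0],[0,0,0]],[[26,-15,0],[0,0,0]],[[26,-15,0],[0,0,0]],[[27,-16,0],[0,0,0]],[[0,0,0],[0,0,0]],[[0,0,0],[0,0,0]]]'; python3 d.py .6145 .305 .087;python3 -c "
from jv import *
P['tintray'][1]=.266
view('pics/j9.png',.0265,.134,.082,(80,130,190,150))"
```

```text
clock: 29.85
tcp_pos: [0.6138, 0.3049, 0.208]
orientation: [3.139, 0.0, -0.008]
ft_force: [-0.3, -0.1, -3.0]
grip_width: 0.0503
t 29.85 tcp [0.6138 0.3049 0.208 ] w 0.0503 F [-0.3 -0.1 -3. ]
shift now-axes mm [  1.3  -0.4 121. ] goal-axes [ 7.00e-01 -1.00e-01  1.21e+02] turn [0.002 0.005 0.   ]
[0.6136 0.3047 0.2098] [-0.3 -0.5 -1.9]
```

View pics/j9.png

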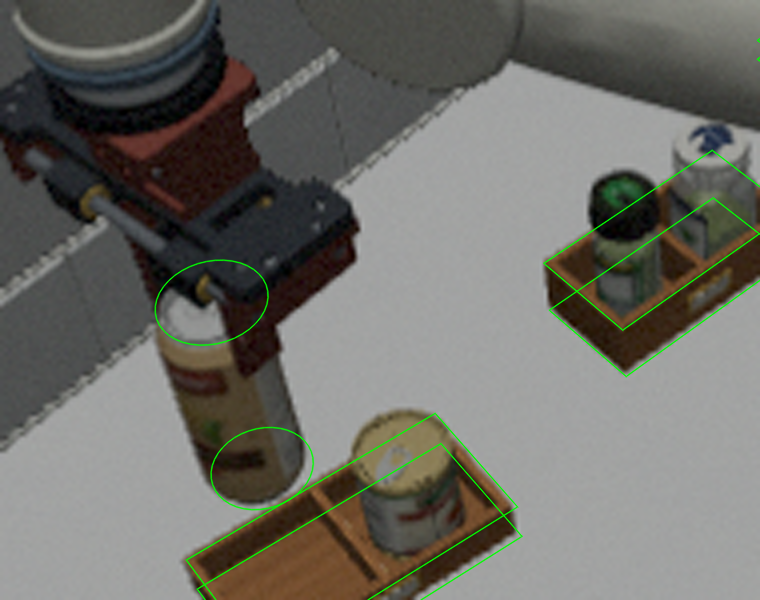

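```bash
python3 -m jog '[[[0.5,2,25],[0,0,0]],[[0,0,25],[0,0,0]],[[0,0,25],[0,0,0]],[[0,0,15],[0,0,0]],[[0,0,0],[0,0,0]],[[0,0,0],[0,0,0]]]'; python3 d.py .6145 .303 .087;python3 -c "
from jv import *
P['tintray'][1]=.266
view('pics/j10.png',.0265,.134,.082,(80,150,190,150))"
```

```text
clock: 30.5
tcp_pos: [0.6146, 0.3029, 0.1231]
orientation: [-3.141, 0.0, -0.002]
ft_force: [-0.3, -0.0, -1.9]
grip_width: 0.0504
t 30.5 tcp [0.6146 0.3029 0.1231] w 0.0504 F [-0.3 -0.  -1.9]
shift now-axes mm [-0.2 -0.1 36.1] goal-axes [-0.1 -0.1 36.1] turn [-0.    -0.001 -0.   ]
[0.6151 0.3032 0.124 ] [-0.3  0.2 -2.6]
```

View pics/j10.png

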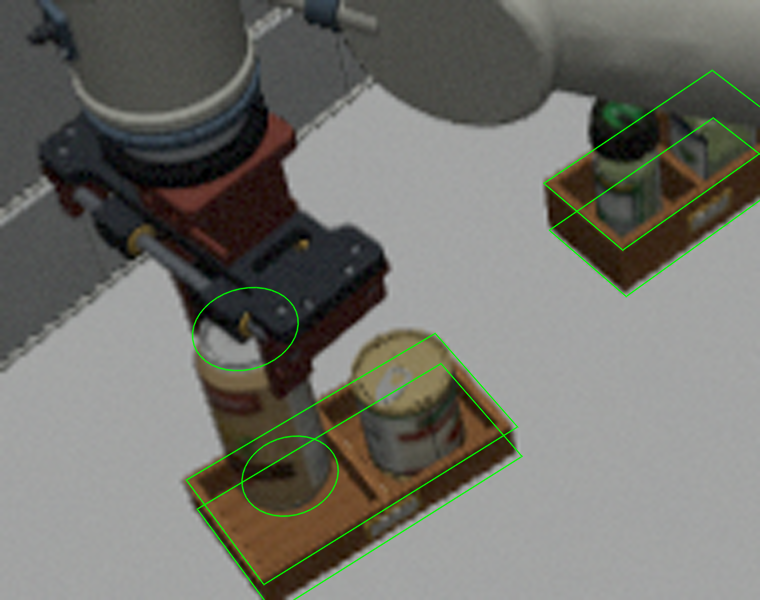

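```bash
python3 -m jog '[[[0,0,15],[0,0,0]],[[0,0,10],[0,0,0]],[[0,0,6],[0,0,0]],[[0,0,0],[0,0,0]],[[0,0,0],[0,0,0]]]'; python3 -m jog '[[[0,0,3],[0,0,0]],[[0,0,2],[0,0,0]],[[0,0,0],[0,0,0]],[[0,0,0],[0,0,0]]]'; python3 d.py .6145 .303 .087;python3 -c "
from jv import *
P['tintray'][1]=.266
view('pics/j11.png',.0265,.134,.082,(80,150,190,150))"
```

```text
clock: 31.05
tcp_pos: [0.6146, 0.303, 0.0905]
orientation: [3.141, 0.0, -0.001]
ft_force: [0.1, -0.3, -3.4]
grip_width: 0.0508
clock: 31.45
tcp_pos: [0.6151, 0.3033, 0.087]
orientation: [-3.141, -0.0, -0.002]
ft_force: [-1.4, -0.2, 2.3]
grip_width: 0.0503
t 31.45 tcp [0.6151 0.3033 0.087 ] w 0.0503 F [-1.4 -0.2  2.3]
shift now-axes mm [-0.6  0.3  0. ] goal-axes [-0.6  0.3  0. ] turn [-0.001 -0.002  0.   ]
[0.6151 0.3033 0.087 ] [-2.  -0.1  2.2]
```

View pics/j11.png

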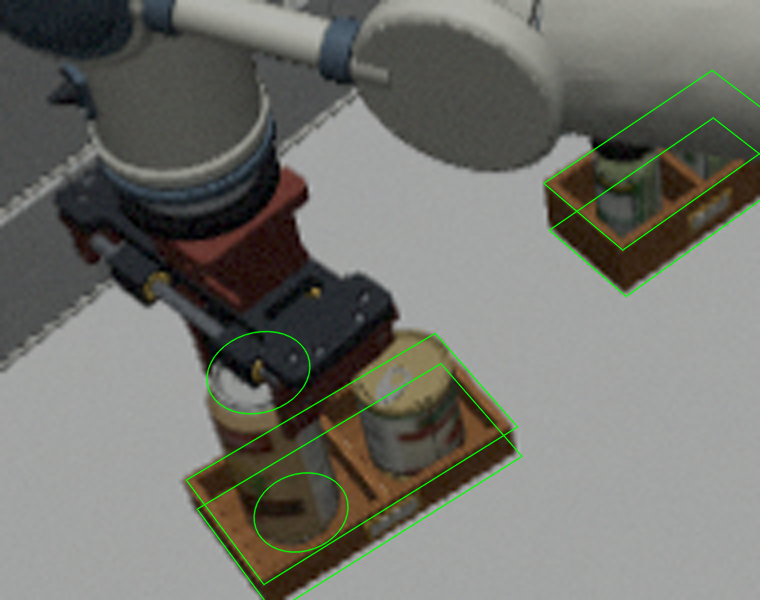

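```bash
python3 -m jog '[[[0,0,-1],[0,0,0]],[[0,0,0],[0,0,0]],[[0,0,0],[0,0,0]],[[0,0,0],[0,0,0]],[[0,0,0],[0,0,0]],[[0,0,0],[0,0,0]]]' 0.8; python3 -m jog '[[[0,0,-15],[0,0,0]],[[0,0,-30],[0,0,0]],[[0,0,-35],[0,0,0]],[[0,0,-30],[0,0,0]],[[-13.5,36,0],[0,0,0]],[[-13.5,36,0],[0,0,0]],[[-13.5,36,0],[0,0,0]],[[-13.5,36,0],[0,0,0]],[[-13.5,36,0],[0,0,0]],[[-13.5,36,0],[0,0,0]],[[-13.5,36,0],[0,0,0]],[[-13.5,36,0],[0,0,0]],[[-13.5,36,0],[0,0,0]],[[-13.5,36,0],[0,0,0]],[[-13.5,36,0],[0,0,0]],[[-13.5,36,0],[0,0,0]],[[-13.5,36,0],[0,0,0]],[[-14.5,37,0],[0,0,0]]]'; python3 -m jog '[[[0,0,0],[0,0,0.084]],[[0,0,0],[0,0,0.084]],[[0,0,0],[0,0,0]],[[0,0,0],[0,0,0]]]' -0.1;python3 d.py .425 -.202 .03 -.168; python3 - <<'E'
from ov import *
import json
P=json.load(open("P.json"));P["slim"]=[.6095,.025];P["short"]=[.601,-.042];P["tin"]=[.596,.227];P["can"]=[.615,.305];P["tintray"][1]=.266
s=cam("scene");c=cam("top")
L=build({k:P[k] for k in("spice","slim","short","can","tin","tintray","peg")})
a=crop(s["img"],110,130,250,150,3,[proj(s,l) for l in L[:0]])
b=crop(c["img"],140,110,250,150,3,[proj(c,l) for l in L])
cv2.imwrite("pics/z14.png",a);cv2.imwrite("pics/z15.png",b)
E
```

```text
clock: 32.1
tcp_pos: [0.6147, 0.303, 0.0867]
orientation: [3.142, 0.0, -0.0]
ft_force: [-0.0, 0.7, 0.3]
grip_width: 0.0788
clock: 33.9
tcp_pos: [0.4241, -0.2033, 0.1985]
orientation: [3.141, 0.0, 0.003]
ft_force: [-0.3, 0.3, 0.8]
grip_width: 0.0789
clock: 34.3
tcp_pos: [0.4248, -0.202, 0.1978]
orientation: [3.13, -0.26, 0.002]
ft_force: [-0.7, -0.3, 0.4]
grip_width: 0.0508
t 34.3 tcp [ 0.4248 -0.202   0.1978] w 0.0508 F [-0.7 -0.3  0.4]
shift now-axes mm [-0.000e+00 -1.000e-01  1.678e+02] goal-axes [  0.2   0.  167.8] turn [ 0.    -0.001  0.002]
```

View pics/z14.png

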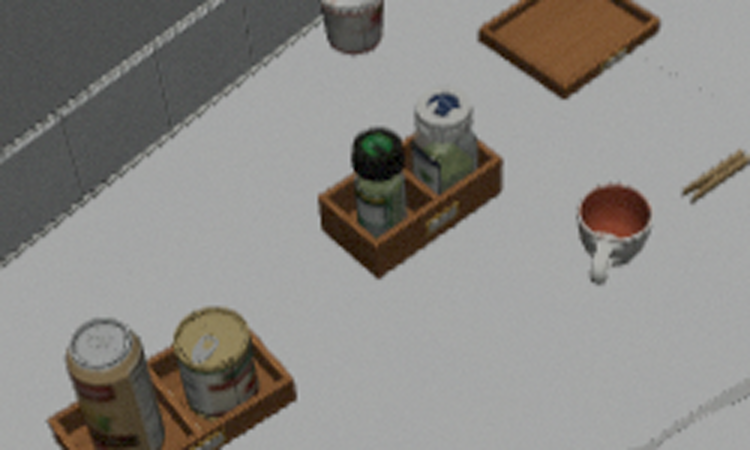

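View pics/z15.png

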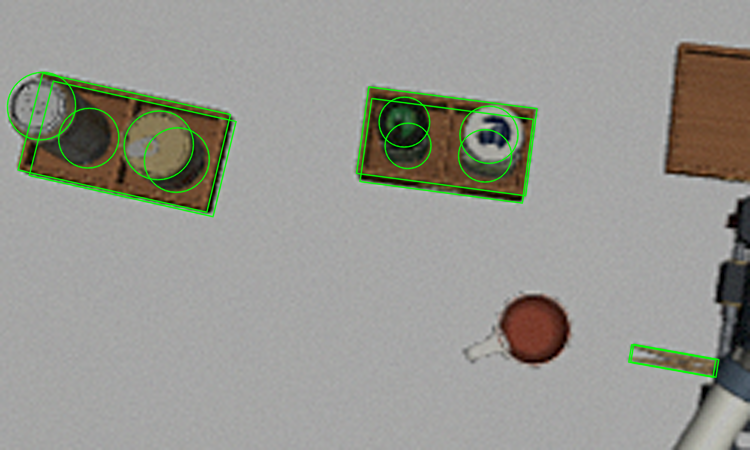

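```bash
python3 -m jog '[[[0,0,30],[0,0,0]],[[0,0,35],[0,0,0]],[[0,0,35],[0,0,0]],[[0,0,25],[0,0,0]],[[0,0,15],[0,0,0]],[[0,0,0],[0,0,0]],[[0,0,0],[0,0,0]]]'; python3 d.py .425 -.202 .03 -.168; python3 - <<'E'
from ov import *
import json
P=json.load(open("P.json"))
s=cam("scene");c=cam("top")
L=build({k:P[k] for k in("peg",)})
a=crop(s["img"],300,130,80,110,5,[proj(s,l) for l in L])
b=crop(c["img"],335,160,80,110,5,[proj(c,l) for l in L])
cv2.imwrite("pics/z16.png",np.hstack([a,b]))
E
```

```text
clock: 35.1
tcp_pos: [0.4253, -0.2021, 0.058]
orientation: [3.13, -0.263, 0.002]
ft_force: [0.6, 0.0, -0.1]
grip_width: 0.0396
t 35.1 tcp [ 0.4253 -0.2021  0.058 ] w 0.0396 F [ 0.6  0.  -0.1]
shift now-axes mm [-0.3 -0.1 28. ] goal-axes [-0.3 -0.1 28. ] turn [ 0.    -0.001  0.001]
```

View pics/z16.png

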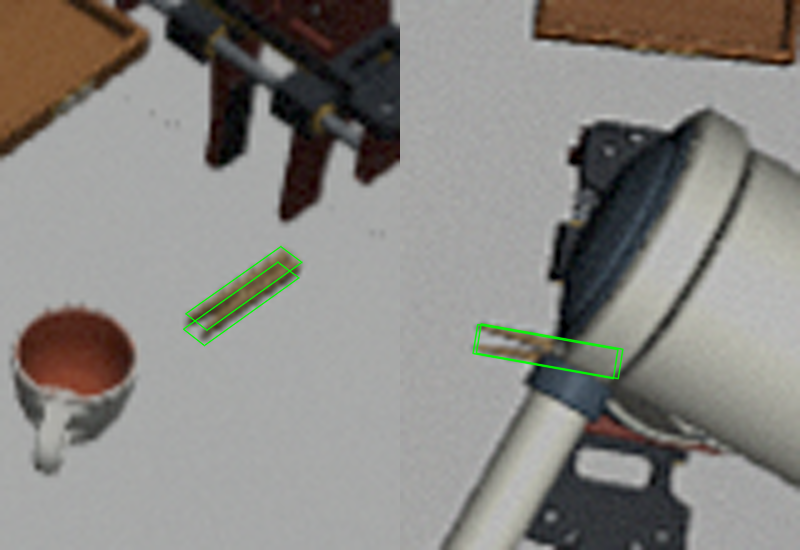

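```bash
python3 -m jog '[[[0,0,20],[0,0,0]],[[0,0,15],[0,0,0]],[[0,0,8],[0,0,0]],[[0,0,0],[0,0,0]],[[0,0,0],[0,0,0]],[[0,0,0],[0,0,0]]]'; python3 d.py .425 -.202 .0 -.168; python3 - <<'E'
from ov import *
import json
P=json.load(open("P.json"))
s=cam("scene")
p=readout.state()["tcp_pos"]; u=np.array([np.cos(-.168),np.sin(-.168),0])*.02
L=[np.array([p-u,p+u])]
cv2.imwrite("pics/z17.png",crop(s["img"],320,130,80,90,6,[proj(s,l) for l in L]))
E
```

```text
clock: 35.8
tcp_pos: [0.4252, -0.2023, 0.0147]
orientation: [3.13, -0.264, 0.002]
ft_force: [-0.2, 0.4, 0.4]
grip_width: 0.0399
t 35.8 tcp [ 0.4252 -0.2023  0.0147] w 0.0399 F [-0.2  0.4  0.4]
shift now-axes mm [-0.3 -0.2 14.7] goal-axes [-0.2 -0.2 14.7] turn [ 0.    -0.001 -0.   ]
```

View pics/z17.png

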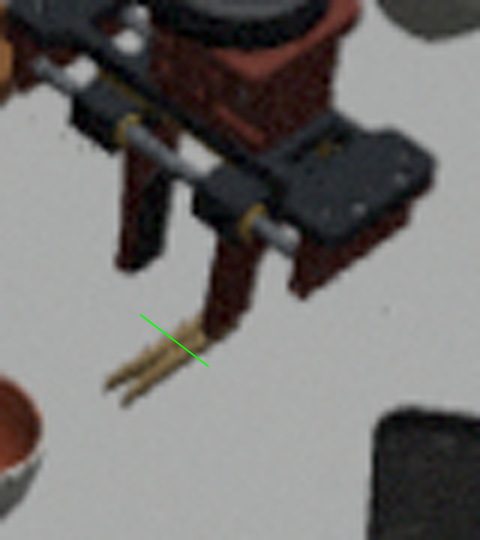

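```bash
python3 -m jog '[[[0,0,5],[0,0,0]],[[0,0,4],[0,0,0]],[[0,0,0],[0,0,0]],[[0,0,0],[0,0,0]]]'; python3 -m jog '[[[0,0,2],[0,0,0]],[[0,0,0],[0,0,0]],[[0,0,0],[0,0,0]]]'; python3 -m jog '[[[0,0,0],[0,0,0]],[[0,0,0],[0,0,0]],[[0,0,0],[0,0,0]],[[0,0,0],[0,0,0]],[[0,0,0],[0,0,0]],[[0,0,0],[0,0,0]],[[0,0,0],[0,0,0]]]' -1 15; python3 - <<'E'
from ov import *
s=cam("scene")
cv2.imwrite("pics/z18.png",crop(s["img"],320,130,80,90,6))
E
```

```text
clock: 36.25
tcp_pos: [0.4246, -0.2018, 0.0045]
orientation: [-3.13, 0.264, 0.001]
ft_force: [-0.3, 0.2, -0.5]
grip_width: 0.0395
clock: 36.55
tcp_pos: [0.4247, -0.2019, 0.0028]
orientation: [-3.13, 0.264, 0.0]
ft_force: [0.1, 0.5, 0.4]
grip_width: 0.0395
clock: 37.25
tcp_pos: [0.4247, -0.202, 0.0028]
orientation: [-3.131, 0.264, 0.0]
ft_force: [-0.6, 0.1, 0.8]
grip_width: 0.0007
```

View pics/z18.png

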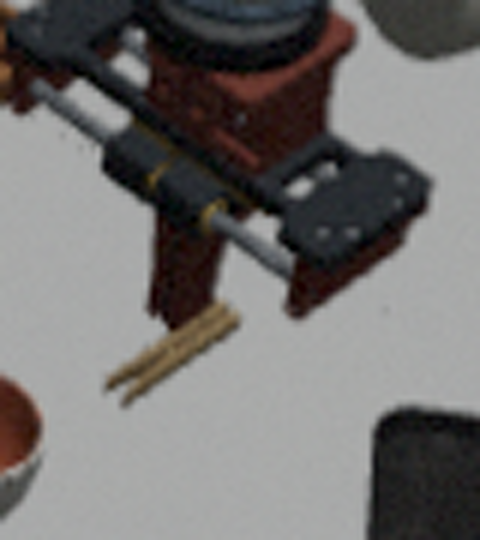

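```bash
python3 -m jog '[[[0,0,0],[0,0,0]],[[0,0,0],[0,0,0]],[[0,0,0],[0,0,0]],[[0,0,0],[0,0,0]],[[0,0,0],[0,0,0]]]' -0.1; python3 -m jog '[[[0,0,3],[0,0,0]],[[0,0,3],[0,0,0]],[[0,0,3],[0,0,0]],[[0,0,0],[0,0,0]],[[0,0,0],[0,0,0]]]';  python3 - <<'E'
from ov import *
s=cam("scene")
cv2.imwrite("pics/z19.png",crop(s["img"],320,130,80,90,6))
E
```

```text
clock: 37.8
tcp_pos: [0.4247, -0.202, 0.0028]
orientation: [-3.131, 0.264, -0.0]
ft_force: [-0.2, 0.3, -0.1]
grip_width: 0.0366
clock: 38.3
tcp_pos: [0.4246, -0.2019, -0.0063]
orientation: [-3.13, 0.264, 0.001]
ft_force: [0.2, 0.1, -1.0]
grip_width: 0.0397
```

View pics/z19.png

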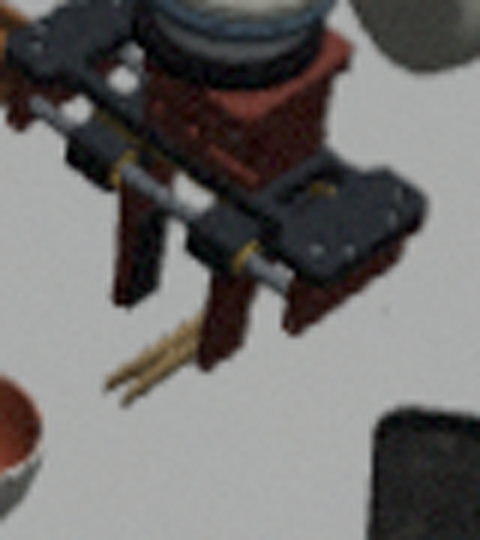

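```bash
python3 -m jog '[[[0,0,2],[0,0,0]],[[0,0,2],[0,0,0]],[[0,0,0],[0,0,0]],[[0,0,0],[0,0,0]]]'; python3 -m jog '[[[0,0,2],[0,0,0]],[[0,0,0],[0,0,0]],[[0,0,0],[0,0,0]]]';python3 - <<'E'
from ov import *
s=cam("scene")
cv2.imwrite("pics/z20.png",crop(s["img"],320,130,80,90,6))
E
```

```text
clock: 38.75
tcp_pos: [0.4247, -0.2019, -0.0103]
orientation: [-3.13, 0.264, 0.0]
ft_force: [0.9, 0.6, 0.6]
grip_width: 0.0395
clock: 39.05
tcp_pos: [0.4247, -0.2019, -0.0123]
orientation: [-3.13, 0.264, 0.0]
ft_force: [0.2, -0.7, 0.2]
grip_width: 0.0392
```

View pics/z20.png

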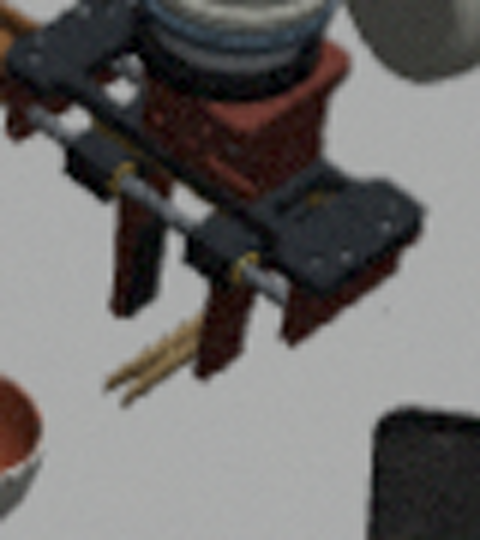

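```bash
python3 -m jog '[[[0,0,2],[0,0,0]],[[0,0,0],[0,0,0]],[[0,0,0],[0,0,0]]]'; python3 -m jog '[[[0,0,1],[0,0,0]],[[0,0,0],[0,0,0]],[[0,0,0],[0,0,0]]]';python3 -m jog '[[[0,0,1],[0,0,0]],[[0,0,0],[0,0,0]],[[0,0,0],[0,0,0]]]'
```

```text
clock: 39.4
tcp_pos: [0.4247, -0.2019, -0.0143]
orientation: [-3.13, 0.264, 0.0]
ft_force: [0.4, -0.5, -0.4]
grip_width: 0.0397
clock: 39.7
tcp_pos: [0.4247, -0.202, -0.0152]
orientation: [-3.131, 0.264, 0.0]
ft_force: [0.1, -0.0, 0.3]
grip_width: 0.0397
clock: 40.0
tcp_pos: [0.4247, -0.202, -0.0162]
orientation: [-3.13, 0.264, 0.0]
ft_force: [0.5, -0.8, -0.3]
grip_width: 0.0397
```

Try a gentle close here to see whether the peg is between the pads.

```bash
python3 -m jog '[[[0,0,0],[0,0,0]],[[0,0,0],[0,0,0]],[[0,0,0],[0,0,0]],[[0,0,0],[0,0,0]],[[0,0,0],[0,0,0]],[[0,0,0],[0,0,0]]]' -1 12;python3 - <<'E'
from ov import *
s=cam("scene")
cv2.imwrite("pics/z21.png",crop(s["img"],320,130,80,90,6))
E
```

```text
clock: 40.6
tcp_pos: [0.4247, -0.2019, -0.0162]
orientation: [-3.13, 0.264, 0.0]
ft_force: [-0.0, 0.1, 0.4]
grip_width: 0.0005
```

View pics/z21.png

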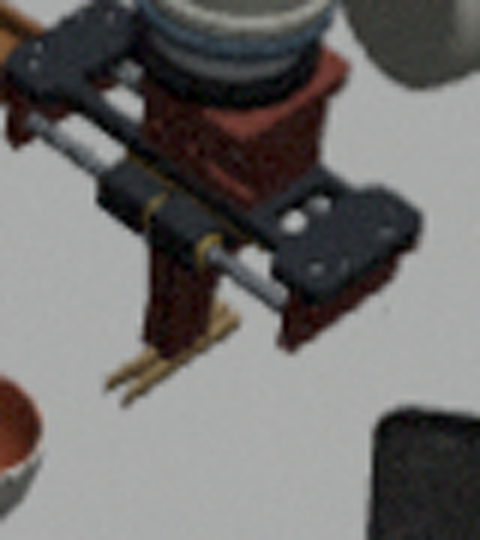

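```bash
python3 -m jog '[[[0,0,0],[0,0,0]],[[0,0,0],[0,0,0]],[[0,0,0],[0,0,0]],[[0,0,0],[0,0,0]],[[0,0,0],[0,0,0]]]' -0.1; python3 -m jog '[[[0,0,2],[0,0,0]],[[0,0,2],[0,0,0]],[[0,0,0],[0,0,0]],[[0,0,0],[0,0,0]]]'; python3 -m jog '[[[0,0,2],[0,0,0]],[[0,0,0],[0,0,0]],[[0,0,0],[0,0,0]]]';python3 - <<'E'
from ov import *
s=cam("scene")
cv2.imwrite("pics/z22.png",crop(s["img"],320,130,80,90,6))
E
```

```text
clock: 41.15
tcp_pos: [0.4247, -0.202, -0.0162]
orientation: [-3.131, 0.264, 0.0]
ft_force: [1.0, 0.2, 0.1]
grip_width: 0.0369
clock: 41.55
tcp_pos: [0.4246, -0.2019, -0.0203]
orientation: [-3.13, 0.264, 0.0]
ft_force: [1.1, 0.0, -0.1]
grip_width: 0.0391
clock: 41.85
tcp_pos: [0.4247, -0.2019, -0.0223]
orientation: [-3.13, 0.264, 0.0]
ft_force: [-0.5, 0.1, -0.4]
grip_width: 0.0395
```

View pics/z22.png

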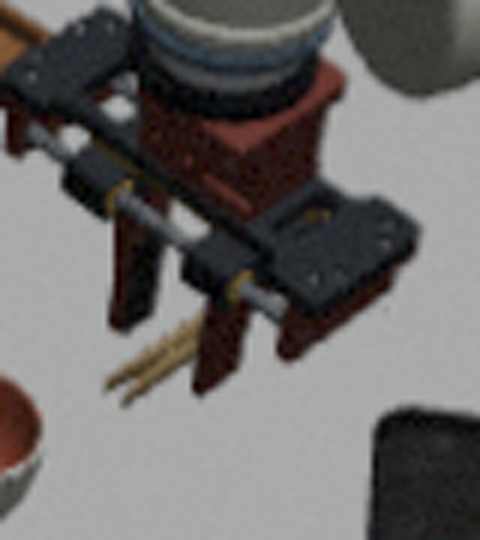

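```bash
python3 -m jog '[[[0,0,1.5],[0,0,0]],[[0,0,0],[0,0,0]],[[0,0,0],[0,0,0]]]'; python3 -m jog '[[[0,0,1.5],[0,0,0]],[[0,0,0],[0,0,0]],[[0,0,0],[0,0,0]]]'; python3 -m jog '[[[0,0,0],[0,0,0]],[[0,0,0],[0,0,0]],[[0,0,0],[0,0,0]],[[0,0,0],[0,0,0]],[[0,0,0],[0,0,0]],[[0,0,0],[0,0,0]]]' -1 12;python3 - <<'E'
from ov import *
s=cam("scene")
cv2.imwrite("pics/z23.png",crop(s["img"],320,130,80,90,6))
E
```

```text
clock: 42.2
tcp_pos: [0.4247, -0.202, -0.0237]
orientation: [-3.13, 0.264, 0.0]
ft_force: [-0.2, -0.4, -0.3]
grip_width: 0.0393
clock: 42.5
tcp_pos: [0.4247, -0.2019, -0.0253]
orientation: [-3.13, 0.264, 0.0]
ft_force: [1.5, 0.5, 0.2]
grip_width: 0.0397
clock: 43.1
tcp_pos: [0.4248, -0.202, -0.0251]
orientation: [3.13, -0.264, 0.0]
ft_force: [-1.0, -0.2, 0.4]
grip_width: 0.0151
```

View pics/z23.png

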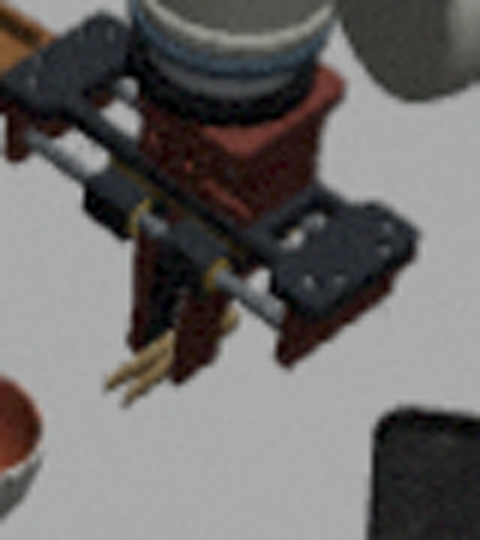

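```bash
python3 -m jog '[[[0,0,-5],[0,0,0]],[[0,0,-15],[0,0,0]],[[0,0,-30],[0,0,0]],[[0,0,-30],[0,0,0]],[[0,0,-20],[0,0,0]],[[0,0,0],[0,0,0]],[[0,0,0],[0,0,0]]]'; python3 - <<'E'
from ov import *
s=cam("scene")
cv2.imwrite("pics/z24.png",crop(s["img"],300,80,110,120,5))
E
python3 d.py .633 -.267 .075 -.168
```

```text
clock: 43.85
tcp_pos: [0.425, -0.2021, 0.0753]
orientation: [3.13, -0.264, 0.002]
ft_force: [0.7, 0.0, -0.7]
grip_width: 0.0145
t 43.9 tcp [ 0.4244 -0.2018  0.0741] w 0.0148 F [ 0.5 -0.2 -0.9]
shift now-axes mm [216.6  29.4  -1.1] goal-axes [216.6  29.4  -0.9] turn [-0.     0.001  0.   ]
```

View pics/z24.png

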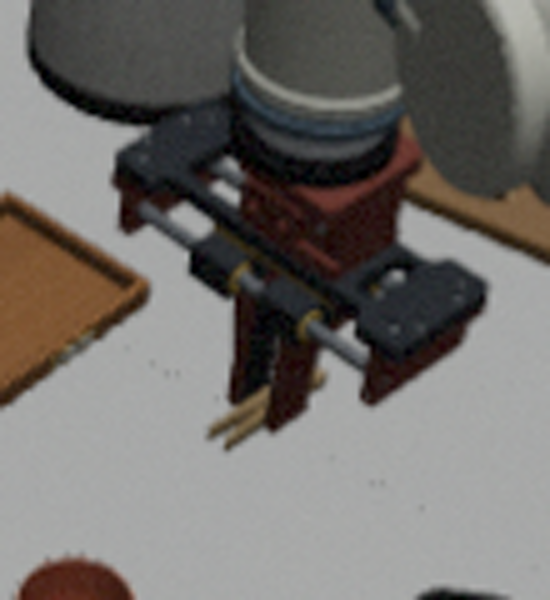

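```bash
python3 -m jog '[[[27,4,0],[0,0,0]],[[27,4,0],[0,0,0]],[[27,4,0],[0,0,0]],[[27,4,0],[0,0,0]],[[27,4,0],[0,0,0]],[[27,3,0],[0,0,0]],[[27,3,0],[0,0,0]],[[27,3,0],[0,0,0]],[[0,0,0],[0,0,0]],[[0,0,0],[0,0,0]],[[0,0,30],[0,0,0]],[[0,0,25],[0,0,0]],[[0,0,0],[0,0,0]],[[0,0,0],[0,0,0]]]'; python3 d.py .633 -.267 -.02 -.168;python3 - <<'E'
from ov import *
s=cam("scene")
cv2.imwrite("pics/z25.png",crop(s["img"],250,70,110,120,5))
E
```

```text
clock: 45.3
tcp_pos: [0.6318, -0.2663, 0.0198]
orientation: [-3.13, 0.264, 0.002]
ft_force: [0.4, -1.4, -0.1]
grip_width: 0.0147
t 45.3 tcp [ 0.6318 -0.2663  0.0198] w 0.0147 F [ 0.4 -1.4 -0.1]
shift now-axes mm [ 1.4  0.5 39.8] goal-axes [ 1.3  0.5 39.8] turn [-0.     0.001 -0.   ]
```

View pics/z25.png

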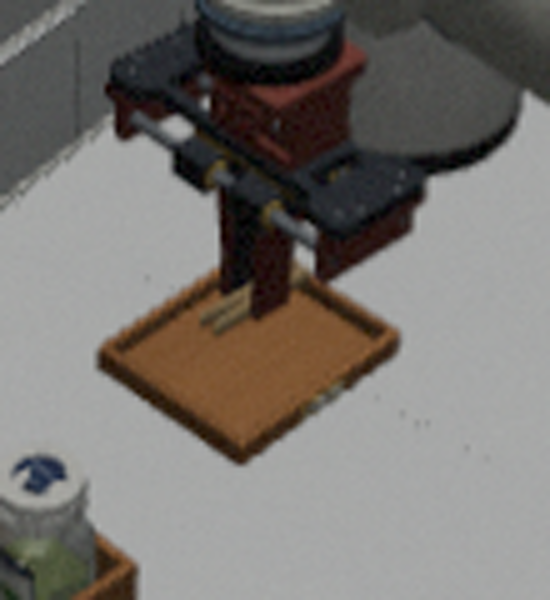

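```bash
python3 -m jog '[[[0,0,15],[0,0,0]],[[0,0,12],[0,0,0]],[[0,0,7],[0,0,0]],[[0,0,0],[0,0,0]],[[0,0,0],[0,0,0]]]'; python3 -m jog '[[[0,0,2],[0,0,0]],[[0,0,2],[0,0,0]],[[0,0,0],[0,0,0]],[[0,0,0],[0,0,0]]]'; python3 -m jog '[[[0,0,1],[0,0,0]],[[0,0,0],[0,0,0]],[[0,0,0],[0,0,0]]]'
```

```text
clock: 45.85
tcp_pos: [0.6327, -0.2666, -0.0146]
orientation: [-3.13, 0.264, 0.001]
ft_force: [-0.5, -0.2, 0.1]
grip_width: 0.0143
clock: 46.25
tcp_pos: [0.6329, -0.2667, -0.0181]
orientation: [3.131, -0.263, 0.0]
ft_force: [-0.5, 0.8, -0.7]
grip_width: 0.0147
clock: 46.55
tcp_pos: [0.6328, -0.2667, -0.0192]
orientation: [-3.13, 0.264, -0.0]
ft_force: [-0.4, -0.5, 0.1]
grip_width: 0.015
```

```bash
python3 -m jog '[[[0,0,1],[0,0,0]],[[0,0,0],[0,0,0]],[[0,0,0],[0,0,0]]]';python3 -m jog '[[[0,0,0],[0,0,0]],[[0,0,0],[0,0,0]],[[0,0,0],[0,0,0]],[[0,0,0],[0,0,0]],[[0,0,0],[0,0,0]]]' -0.4; python3 -m jog '[[[0,0,-10],[0,0,0]],[[0,0,-30],[0,0,0]],[[0,0,-35],[0,0,0]],[[0,0,-35],[0,0,0]],[[0,0,-35],[0,0,0]],[[0,0,-35],[0,0,0]],[[-30,0,0],[0,0,0]],[[-35,0,0],[0,0,0]],[[-35,0,0],[0,0,0]],[[-35,0,0],[0,0,0]],[[-35,0,0],[0,0,0]],[[-30,0,0],[0,0,0]],[[0,0,0],[0,0,0]],[[0,0,0],[0,0,0]],[[0,0,0],[0,0,0]]]'; python3 - <<'E'
from ov import *
s=cam("scene");c=cam("top");cv2.imwrite("pics/e1.png",crop(s["img"],90,50,280,230,2.8));cv2.imwrite("pics/e2.png",crop(c["img"],130,110,300,140,2.6))
E
```

```text
clock: 46.85
tcp_pos: [0.6329, -0.2667, -0.0201]
orientation: [3.13, -0.264, 0.0]
ft_force: [0.3, -0.1, 0.2]
grip_width: 0.0147
clock: 47.35
tcp_pos: [0.6328, -0.2667, -0.0202]
orientation: [-3.13, 0.264, 0.0]
ft_force: [-0.4, -0.4, -0.1]
grip_width: 0.0263
clock: 48.85
tcp_pos: [0.4365, -0.2334, 0.1603]
orientation: [3.13, -0.263, 0.001]
ft_force: [-0.5, 0.1, -0.5]
grip_width: 0.0261
```

View pics/e1.png

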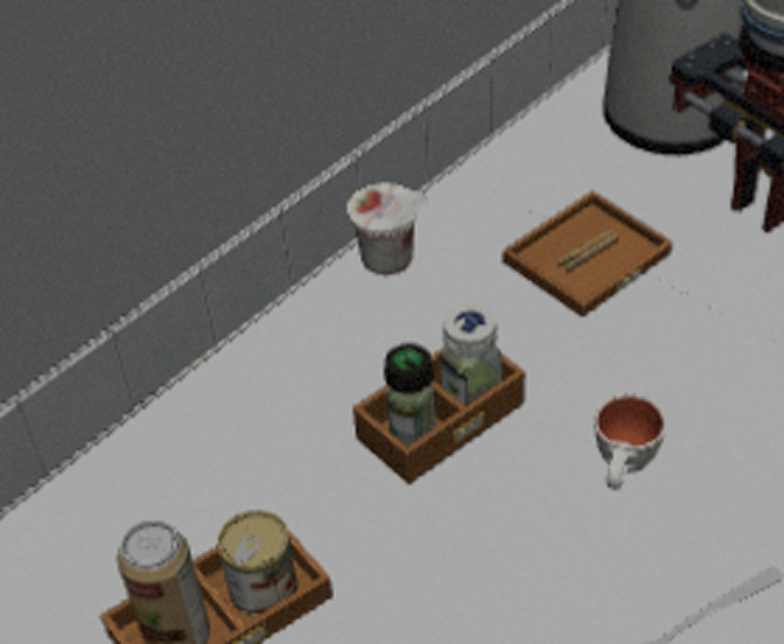

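View pics/e2.png

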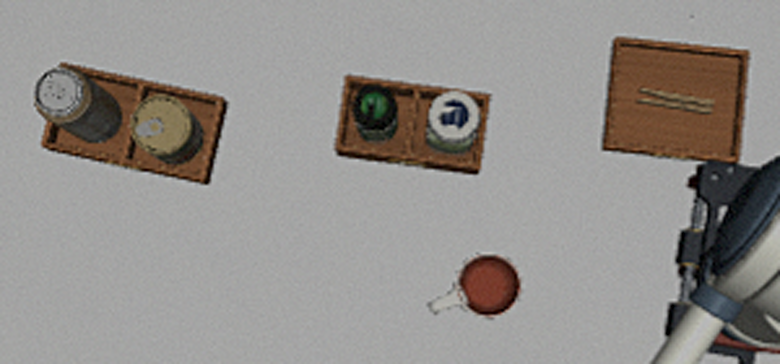

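```bash
python3 - <<'E'
from ov import *
import json
P=json.load(open("P.json"));P["tintray"][1]=.266
c=cam("top")
for n,u,z,t in [("can",(61,92),.139,"tintray"),("tin",(163,124),.077,"tintray"),("slim",(375,106),.11,"spice"),("short",(453,115),.103,"spice"),("peg",(676,100),.017,"odds")]:
    X=ray(c,np.array(u)/2.6+[130,110],z)[0][:2]; q=P[t]; a=q[2]; d=X-q[:2]
    print(n,(1000*np.array([d[0]*np.cos(a)+d[1]*np.sin(a),-d[0]*np.sin(a)+d[1]*np.cos(a)])).round(1))
E
```

```text
can [-1.3 37.6]
tin [ -1.4 -42. ]
slim [-2.7 33.6]
short [ -0.3 -37.6]
peg [-0.5 -1. ]
```

All are within tolerance (±14 mm of the bay centres, ±40 / ±34 mm), and the gripper is clear, so I'm handing in.

```bash
python3 -c "
from bench import arm; print(arm.close_job())"
```

```text
the job is handed in; nothing more can be done
None
```

All five things are put away, the cup was left where it stood, and the job is handed in. The robot clock read 49 s of the 141 s allowed; no verdict was reported.

- **Placed:** The short and slim jars are upright in the two spice-box bays, the food tin and drink can upright in the two tin-tray bays. The peg lies flat near the middle of the odds tray.
- **Last checks:** Measured from the top camera, each upright object is within about 4 mm of its bay centre (limit 14 mm). The peg is about 1 mm from the tray centre. In both final pictures everything stands upright, the cup looks unmoved (compared by eye, not measured), and the open gripper is clear of everything.
- **Disagreement – fingertip height:** The reported TCP height was wrong for the real fingertips. They sit roughly 30 mm higher than it says. Two tries to grip the peg at the height the reading called for closed above it. It was finally gripped at a reported z of −25 mm, with the width reading 15.1 mm.
- **Disagreement – can width:** The can's grip width read 50.5 mm instead of 53 mm, probably because that same offset put the fingers on its narrower top.

Neither disagreement changed the final placements. Contact forces on setting down stayed around 10 N or less.

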